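Zero the spring tester and hold the spring at its test length

ROBOT

A 6-joint arm with a two-finger parallel gripper is mounted at the origin on a cart in front of the work surface, level with it; the furniture and walls round the work are solid. World frame = base frame: x ahead of the robot, y to its left, z up, the work surface at z = 0. Lengths are in m, angles in rad, forces in N, time in s.
With the tool pointing down it reaches from about 0.3 to 0.85 m from the base axis. Payload 4.2 kg.
Tool frame: the origin (TCP) lies midway between the tips of the shut fingers; the grasp point (between the pads) lies 19 mm behind it; z points along the fingers, y is the line along which they close (so a half turn about z gives the same grasp; the last joint's range is limited). The gripper opens to 91 mm and grips with 3 to 60 N. Pads are 32 mm wide; open, the fingers measure 118 mm over their backs; the gripper's body (76 mm by 178 mm) begins 60 mm behind the grasp point.
Start: joints at [-1.29, 0.32, 1.565, -0, 1.257, -0.02], TCP at [0.17, -0.549, 0.182] pointing down, gripper open.
Joint ranges: [-3.11, 3.11], [-0.84, 2.01], [0.21, 2.61], [-1.34, 4.49], [0.05, 2.63], [-2.56, 2.56]. Speed limits (rad/s): [2.57, 2.57, 3.14, 3.14, 3.14, 3.14].

INTERFACE

Orientations are given as a unit quaternion [w, x, y, z].
In Python, from workcell import robot, imaging, workorder gives the robot as it stands.
- The arm moves only by the tool play_rows, never from a script. Its argument "targets" is a list of rows, each a list of 7 numbers: the shift along the world's x, y, z each as a share of 0.5 m, from -1 to 1, then the turn, a rotation vector about the world's x, y, z each as a share of pi/2 rad, from -1 to 1, then the opening, from -1 (shut) to 1 (fully open). A call has 1 to 20 rows; each row is the pose to reach, as a shift and turn from the pose commanded when the call began; what a row does not reach only later rows make up. A row lasts 1/8 s, in which the tool goes at most 62.5 mm and 10.7 degrees, less where a joint would pass 70% of its speed; a pose out of reach is approached as far as the arm can. A call with a number of a shift or a turn outside -1 to 1 is refused whole. A call with a gripper value outside its range is refused whole. The fingers move at their own pace and stop on an object; "grip_force" is the grip in N (left out, the last holds). Time passes only in rows, so rows that repeat a pose let the fingers close. It gives the time, the measured TCP pose, the force, the opening and the grip force at its end, in the units of the state.
- robot.get_state(): the state, without advancing time (a new reading comes with each control period).
- imaging.grab_frame(name): name is "scene" or "side" or "wrist"; returns a dict with "image" (480x640x3 uint8, red, green, blue), "range_z" (480x640 float32, m along the optical axis (not along the pixel's ray), 0 where there is no reading), "fx", "fy", "cx", "cy" (pixels), "k1" (the pictures are not rectified: a ray, as slopes to the right and down, at radius r is drawn at 1 + k1 r^2 times it, then the intrinsics apply), "R" (3x3) and "t" (3): a world point X has camera coordinates R X + t. Camera axes: x right, y down, z forward; pixel columns grow to the right and rows downward; lengths in m; the calibration is good to about 2 mm. A picture is of the moment at which its call begins.
- workorder.job_done(): hands the job in; it is judged then, once.
Trained networks look in a picture, given as the dict that the camera call returned (one of the last four; its "shot" number tells which), for a name from the list of things; names that differ only in an ending like _2 or _b are one class to them, and where a whole thing is asked for, a point or a joint stands for the part that bears it (a point fixed in the world has none). Each returns a list of dicts, best first, with "conf" (0 to 1); they miss things now and then, are a little off and sometimes report something else, mostly with a low value. They report only what shows in the picture. A call takes as long as a camera call.
- imaging.silhouettes(picture, name): "mask" (480x640 bool, what is visible of it) and "pixel" ([column, row] in pixels, amid what is visible of it).
- imaging.mark_of(picture, name): "pixel" ([column, row] in pixels: a listed point, or the origin of a listed thing).
The state is a dict: "clock": time; "qpos": joint angles; "joint_velocities": joint speeds; "joint_efforts": joint torques, N m; "tcp_pos": TCP position; "ee_rot": TCP orientation; "contact_force": force on the tool from outside, world axes, zero at the start; "ft_torque": the same for the moment, N m; "grip_width": finger opening in m; "gripper_force": force on a finger pad.
Only numpy, scipy, OpenCV 4.12 (cv2) and the standard library are available. Lean on these libraries where they do the work, as an engineer would, in place of code of your own. Each camera call takes 0.05 s, during which the arm holds its last target. There are 200 camera calls.

TASK

Check a spring at its test length: take the small screwdriver from its stand and press the spring tester's recessed zero button fully down with its tip while the slide stands home, then hang the driver back in its stand. Then draw the slide out by its knob until its index line stands at the pointer of the clamp-on marker, without running well past it, and finish while still holding it there against the spring. Leave the other things on the bench where they are.

Things in the scene. Friction and masses are not known exactly. Their poses are not given: they have to be found in the camera images.
- tester: Flat grey spring tester, fixed; base 200 x 70 mm, 14 mm up. Origin on the bench; base from x -112 to +88 mm. Own +x end: gauge head with display (64 x 62 mm, x 20 to 84 mm, top 46 mm up). The spring lies on the middle line between head and slide. End block 35 mm high at x -111 to -101 mm. The slide pulls out along own -x. Steel scale, a line every 5 mm, on the left edge (y +31 mm).
- button_top (a point): Centre of the zero button's face: round black button, 10.4 mm across, in a 12 mm round hole in the head's top, beside two flat keys (tester x +32.5, y +17 mm). At rest it lies 3 mm below the head's top, 43 mm up. Goes straight down 3.5 mm; spring 1 N at first, 3.5 N fully down; comes back by itself. A finger cannot go in, a tool's tip can.
- zero_button (a joint): How far the zero button is pressed down: 0 at rest, 0.0035 m fully down; beyond 0.002 counts as pressed.
- slide (a joint): How far the slide is pulled out: 0 home, 0.040 m at its end stop. The spring pulls it home with about 4 N at the start and 12 N at 32 mm; it snaps back when let go.
- slide_knob (a point): Middle of the slide's upright black knurled knob (20 mm across, gripped 40 to 68 mm up, top at 72 mm), on its axis 56 mm up. It stands on the slide's aluminium block (34 mm along the pull, 54 mm across, top 34 mm up). At home its axis is 65 mm from the gauge head. Take it from above, best with the fingers either side across the pull. Axes as the tester's: it pulls out along -x.
- slide_index (a point): Outer end of the black index line on the small plate at the slide's left side, over the scale, 20 mm above the bench. Moves with the slide; axes as the tester's (-x is the pull).
- mark (a point): Tip of the length marker's pointer: a dark steel clip 10 mm wide, 17 mm high, with a round thumb screw, clamped to the left edge of the tester's base; it does not move. It stands 18 to 32 mm out from the slide's index at home. Axes as the tester's. The slide is at the mark when slide_index and mark are level along the tester's x.
- driver: Small screwdriver, 109 mm, about 25 g: round handle 12 mm across, 52 mm long, a 9 mm cap on top; thin steel shaft 3 mm across, 48 mm long. Hangs upright, tip down, the handle's shoulder on the stand's top (68 mm up), leaning a little. Own +y points from tip to handle (up); origin 6 mm beside the axis, 6 mm above the shoulder.
- driver_grip (a point): Middle of the driver's handle, on its axis: 74.3 mm from the tip, 26 mm above the shoulder (94 mm above the bench at the start).
- driver_tip (a point): Tip of the driver's shaft, on its axis; 48 mm below the shoulder.
- magnifier: Bystander: black ring magnifier, 62 x 55 x 17 mm, loose on the bench right of the tester.
- spool: Bystander: small spool of solder wire, 40 mm across, 30 mm high, loose on the bench beyond the tester.
- stand: Driver stand, fixed: upright aluminium block 32 x 32 mm, 68 mm high, on a grey foot 42 x 42 x 8 mm, beside the gauge head; origin on the bench under its middle, z up. One round hole, 9 mm across and 60 mm deep, in the middle of its top; the driver hangs in it. A black lamp box 110 mm high stands near it, towards the robot beside the microscope.

How it is judged:
By the outcome, as a careful person would: the job done as asked, in the order asked, and still so for the second after the job is handed in, while the arm keeps its last pose, push and grip.
It also fails if it takes over 58 s, if anything falls off the work surface, if the arm or the gripper's body presses on something with over 40 N, if the wrist force passes 120 N, or if a joint passes its speed limit or range.

## Working session

There is one attempt and no reset: what is moved stays moved. The work goes in short steps, Python scripts to look and compute and a tool call to move; the robot and the scene stay as the last step left them, time stands still between calls to the robot, and variables do not carry over. Pictures are saved under pics/ and viewed, at most 10 in all, crops included, and the job is handed in when it is done.

Besides the shell and the picture viewer there is one more tool, called after "Emit:" in YAML: its name, and indented under it one key for each argument. play_rows: Moves the arm, as the interface text tells. Its arguments: {"type":"object","properties":{"targets":{"type":"array"},"grip_force":{"type":"number"}},"required":["targets"]}

```bash
mkdir -p pics; ls
cat > h.py <<'E'
import numpy as np, cv2
from workcell import robot, imaging, workorder
def ray(f,p):
    x=np.array([(p[0]-f["cx"])/f["fx"],(p[1]-f["cy"])/f["fy"]]);u=x.copy()
    for _ in range(20): u=x/(1+f["k1"]*(u@u))
    return np.array([u[0],u[1],1.0])
def w(f,p,z=None,depth=None):
    R=np.array(f["R"]);t=np.array(f["t"]);d=R.T@ray(f,p);c=-R.T@t
    s=(z-c[2])/d[2] if z is not None else depth
    return c+s*d
def dep(f,p,r=2):
    c,q=int(round(p[0])),int(round(p[1]));a=f["range_z"][max(q-r,0):q+r+1,max(c-r,0):c+r+1];a=a[a>0]
    return float(np.median(a)) if a.size else None
def pix(f,X):
    c=np.array(f["R"])@X+np.array(f["t"]);u=c[:2]/c[2];u=u*(1+f["k1"]*(u@u))
    return np.array([f["fx"]*u[0]+f["cx"],f["fy"]*u[1]+f["cy"]])
def save(f,n,crop=None,k=1):
    im=f["image"][:,:,::-1]
    if crop: im=im[crop[1]:crop[3],crop[0]:crop[2]]
    cv2.imwrite("pics/"+n,cv2.resize(im,None,fx=k,fy=k,interpolation=cv2.INTER_CUBIC))
E
python3 - <<'E'
from h import *
np.set_printoptions(precision=4,suppress=True)
H=dict(button_top=.043,slide_knob=.056,slide_index=.02,mark=.02,driver_grip=.094,driver_tip=.02,stand=0,tester=0,magnifier=.008,spool=.015)
for c in("scene","side"):
    f=imaging.grab_frame(c);save(f,c+".png")
    print(c,"cam",-np.array(f["R"]).T@f["t"])
    for n,z in H.items():
        for r in imaging.mark_of(f,n)[:2]:
            d=dep(f,r["pixel"]);print(n,round(r["conf"],2),np.round(r["pixel"],1),w(f,r["pixel"],z=z), w(f,r["pixel"],depth=d) if d else None)
s=robot.get_state();print(s)
E
```

```text
pics
scene cam [0.8361 0.1266 0.6697]
button_top 0.43 [299.6 308.3] [ 0.5909 -0.3334  0.043 ] [ 0.5904 -0.3344  0.0418]
slide_knob 0.74 [291.3 264.1] [ 0.5646 -0.4056  0.056 ] [ 0.5662 -0.4025  0.0597]
slide_index 0.8 [316. 277.] [ 0.5288 -0.3925  0.02  ] [ 0.5251 -0.3988  0.0122]
mark 0.38 [314.3 270.9] [ 0.5244 -0.4053  0.02  ] [ 0.5216 -0.4101  0.0141]
driver_grip 0.53 [341.1 276.7] [ 0.5334 -0.3162  0.094 ] [ 0.5366 -0.3114  0.1002]
stand 0.97 [335.6 317.4] [ 0.5359 -0.322   0.    ] [ 0.5487 -0.3028  0.0286]
tester 0.72 [290.  307.1] [ 0.5856 -0.3745  0.    ] [ 0.6023 -0.341   0.0449]
tester 0.4 [314.9 277.1] [ 0.521  -0.4092  0.    ] [ 0.5272 -0.3986  0.0132]
spool 0.61 [244.1 273.7] [ 0.621  -0.4604  0.015 ] [ 0.6241 -0.452   0.0244]
spool 0.29 [335.8 320.5] [ 0.5454 -0.3069  0.015 ] [ 0.5481 -0.3028  0.0211]
side cam [ 0.3836 -0.908   0.7546]
button_top 0.72 [298.4 198.3] [ 0.549  -0.2671  0.043 ] [ 0.5345 -0.3235  0.1056]
slide_knob 0.92 [328.5 254.1] [ 0.5563 -0.4164  0.056 ] [ 0.5554 -0.4191  0.0598]
slide_index 0.7 [312.7 259.1] [ 0.5355 -0.3924  0.02  ] [ 0.5355 -0.3927  
[... 209 characters left out ...]
0.    ] [ 0.4274 -0.5325  0.0067]
tester 0.89 [335.5 253.9] [ 0.5822 -0.3807  0.    ] [ 0.5728 -0.4059  0.0361]
spool 0.93 [373.7 286.5] [ 0.6163 -0.4771  0.015 ] [ 0.6117 -0.4856  0.0296]
{'clock': 1.1, 'qpos': array([-1.29  ,  0.3196,  1.5645,  0.    ,  1.2574, -0.02  ]), 'joint_velocities': array([ 0.0004, -0.0011, -0.0006,  0.0004,  0.0006,  0.0006]), 'joint_efforts': array([ -0.002 , -41.2361, -23.223 ,   0.0727,   0.0378,  -0.    ]), 'tcp_pos': array([ 0.1704, -0.5492,  0.1825]), 'ee_rot': array([0.0001, 0.9887, 0.1498, 0.    ]), 'contact_force': array([-0.4751, -0.4884,  0.9387]), 'ft_torque': array([ 0.0066, -0.0227,  0.0273]), 'gripper_force': 0.0, 'grip_width': 0.09114951746352584}
```

Run:
```python
import cv2,numpy as np
a=cv2.imread("pics/scene.png")[180:400,190:430];b=cv2.imread("pics/side.png")[150:370,210:450]
cv2.imwrite("pics/both.png",np.hstack([cv2.resize(i,(400,367),interpolation=cv2.INTER_CUBIC) for i in(a,b)]))
```

```text
(no output)
```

View pics/both.png

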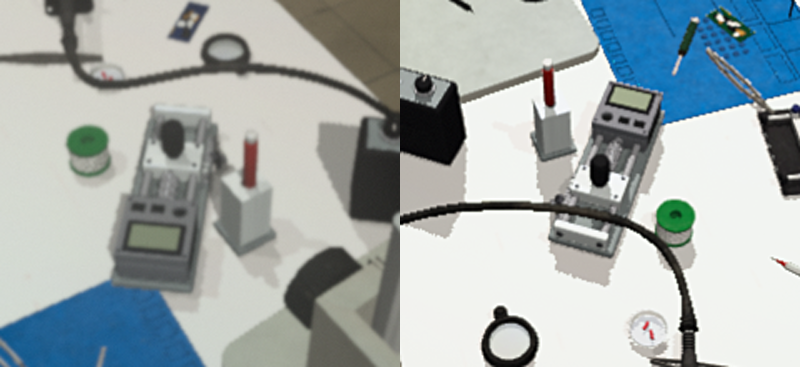

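View pics/side.png

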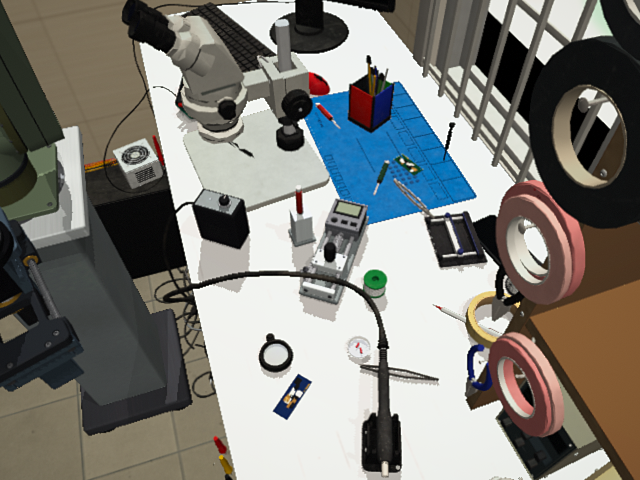

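```bash
cat > tw.py <<'E'
from h import *
def cloud(f,lo,hi,box):
    z=f["range_z"];v,u=np.nonzero(z>0);
    P=np.array([[ (u-f["cx"])/f["fx"]],[(v-f["cy"])/f["fy"]]])[:,0,:];q=P.copy()
    for _ in range(10): q=P/(1+f["k1"]*(q**2).sum(0))
    d=z[v,u];X=np.vstack([q*d,d]);W=(np.array(f["R"]).T@(X-np.array(f["t"])[:,None])).T
    k=(W[:,2]>lo)&(W[:,2]<hi)&(W[:,0]>box[0])&(W[:,0]<box[1])&(W[:,1]>box[2])&(W[:,1]<box[3])
    return W[k]
E
python3 - <<'E'
from tw import *
np.set_printoptions(precision=4,suppress=True)
for c in("scene","side"):
    f=imaging.grab_frame(c)
    W=cloud(f,.041,.05,(.56,.70,-.40,-.25));print(c,len(W),cv2.minAreaRect((W[:,:2]*1000).astype(np.float32)))
    W=cloud(f,.060,.075,(.50,.58,-.35,-.28));print("standtop",len(W),W[:,:2].min(0),W[:,:2].max(0))
    W=cloud(f,.10,.15,(.50,.58,-.35,-.28));print("driver",len(W),W.mean(0),W.max(0))
    W=cloud(f,.02,.3,(.40,.75,-.55,-.42));print("cable", [ (round(y,2),W[abs(W[:,1]-y)<.01][:,2].max().round(3)) for y in np.arange(-.54,-.43,.02) if (abs(W[:,1]-y)<.01).any()])
    W=cloud(f,.0,.3,(.40,.5,-.5,-.2));print("near", [ (round(x,2),W[abs(W[:,0]-x)<.005][:,2].max().round(3)) for x in np.arange(.40,.5,.01) if (abs(W[:,0]-x)<.005).any()])
f=imaging.grab_frame("wrist");R=np.array(f["R"]);print("wristcam",-R.T@f["t"],R,f["fx"])
E
```

```text
scene 1644 ((601.2333984375, -353.3710021972656), (122.4874267578125, 62.09925842285156), 52.897544860839844)
standtop 391 [ 0.5194 -0.3357] [ 0.5536 -0.3013]
driver 153 [ 0.5373 -0.3141  0.1161] [ 0.5422 -0.3097  0.1298]
cable [(np.float64(-0.54), np.float64(0.051)), (np.float64(-0.52), np.float64(0.06)), (np.float64(-0.5), np.float64(0.065)), (np.float64(-0.48), np.float64(0.075)), (np.float64(-0.46), np.float64(0.082)), (np.float64(-0.44), np.float64(0.084))]
near [(np.float64(0.4), np.float64(0.097)), (np.float64(0.41), np.float64(0.109)), (np.float64(0.42), np.float64(0.109)), (np.float64(0.43), np.float64(0.097)), (np.float64(0.44), np.float64(0.096)), (np.float64(0.45), np.float64(0.094)), (np.float64(0.46), np.float64(0.082)), (np.float64(0.47), np.float64(0.081)), (np.float64(0.48), np.float64(0.084)), (np.float64(0.49), np.float64(0.082))]
side 972 ((619.0313110351562, -333.16937255859375), (67.63961791992188, 63.01737976074219), 52.55046844482422)
standtop 280 [ 0.5209 -0.3393] [ 0.5541 -0.3036]
driver 102 [ 0.5361 -0.3215  0.1166] [ 0.5422 -0.3143  0.1303]
cable [(np.float64(-0.54), np.float64(0.055)), (np.float64(-0.52), np.float64(0.06)), (np.float64(-0.5), np.float64(0.07)), (np.float64(-0.48), np.float64(0.079)), (np.float64(-0.46), np.float64(0.083)), (np.float64(-0.44), np.float64(0.084))]
near [(np.float64(0.4), np.float64(0.099)), (np.float64(0.41), np.float64(0.112)), (np.float64(0.42), np.float64(0.109)), (np.float64(0.43), np.float64(0.098)), (np.float64(0.44), np.float64(0.098)), (np.float64(0.45), np.float64(0.094)), (np.float64(0.46), np.float64(0.083)), (np.float64(0.47), np.float64(0.082)), (np.float64(0.48), np.float64(0.084)), (np.float64(0.49), np.float64(0.083))]
wristcam [ 0.2357 -0.529   0.3853] [[ 0.2976 -0.9547  0.0007]
 [-0.9263 -0.2885  0.2423]
 [-0.2311 -0.0728 -0.9702]] 343.78304682943633
```

Emit:
play_rows:
  targets:
    - [0, 0, 0.1, 0, 0, 0, 1]
    - [0.05, 0.02, 0.22, 0, 0, 0, 1]
    - [0.17, 0.06, 0.3, 0, 0, 0, 1]
    - [0.29, 0.1, 0.34, 0, 0, 0, 1]
    - [0.41, 0.14, 0.34, 0, 0, 0, 1]
    - [0.53, 0.18, 0.34, 0, 0, 0, 1]
    - [0.6, 0.2, 0.34, 0, 0, 0, 1]
    - [0.6, 0.2, 0.34, 0, 0, 0, 1]

```text
clock: 2.25
tcp_pos: [0.4738, -0.4474, 0.3509]
ee_rot: [-0.001, 0.988, 0.152, -0.0]
contact_force: [-0.5, -0.6, -0.3]
grip_width: 0.0911
gripper_force: 0.0
```

Run:
```python
from tw import *
np.set_printoptions(precision=4,suppress=True)
H=dict(button_top=.043,slide_knob=.056,slide_index=.02,mark=.02,driver_grip=.094,driver_tip=.02,stand=0,tester=0)
f=imaging.grab_frame("wrist");print(-np.array(f["R"]).T@f["t"])
for n,z in H.items():
    for r in imaging.mark_of(f,n)[:2]:
        d=dep(f,r["pixel"]);print(n,round(r["conf"],2),np.round(r["pixel"],1),w(f,r["pixel"],z=z), w(f,r["pixel"],depth=d) if d else None)
W=cloud(f,.041,.05,(.575,.70,-.40,-.25));print("head",len(W),cv2.minAreaRect((W[:,:2]*1000).astype(np.float32)))
W=cloud(f,.064,.072,(.50,.58,-.36,-.28));print("standtop",len(W),cv2.minAreaRect((W[:,:2]*1000).astype(np.float32)))
W=cloud(f,.10,.15,(.50,.58,-.36,-.28));print("driver",len(W),W.mean(0),W.max(0));
W=cloud(f,.122,.14,(.50,.58,-.36,-.28));print("cap",len(W),W.mean(0))
save(f,"w1.png",(120,40,520,340),2)
s=imaging.grab_frame("side");W=cloud(s,.05,.2,(.44,.70,-.52,-.36))
for x in np.arange(.46,.66,.02):
    k=W[(abs(W[:,0]-x)<.004)];print(round(x,2),[tuple(p.round(3)) for p in k[np.argsort(k[:,1])][::max(1,len(k)//4)]])
```

```text
[ 0.5392 -0.4272  0.5537]
button_top 0.49 [268.6  99.2] [ 0.5897 -0.3348  0.043 ] [ 0.5897 -0.3349  0.0435]
slide_knob 0.73 [311.4 138. ] [ 0.5579 -0.4072  0.056 ] [ 0.5573 -0.4079  0.0722]
slide_index 0.73 [297.3 149.9] [ 0.5365 -0.3907  0.02  ] [ 0.5365 -0.3907  0.0198]
mark 0.61 [306.3 159.8] [ 0.5268 -0.4078  0.02  ] [ 0.5267 -0.4077  0.0157]
driver_grip 0.63 [237.9 131.5] [ 0.5357 -0.317   0.094 ] [ 0.5359 -0.323   0.1192]
driver_grip 0.47 [271.4  98.7] [ 0.5863 -0.3472  0.094 ] [ 0.5915 -0.3384  0.0436]
driver_tip 0.54 [246.9 135.5] [ 0.5337 -0.3134  0.02  ] [ 0.5342 -0.3235  0.0677]
stand 0.67 [253.7 134.9] [ 0.5375 -0.3189  0.    ] [ 0.5377 -0.3323  0.0685]
tester 0.65 [296.8 113.3] [ 0.5877 -0.3732  0.    ] [ 0.5847 -0.3765  0.0342]
tester 0.4 [239.7 130.5] [ 0.5372 -0.2967  0.    ] [ 0.5376 -0.3219  0.1069]
head 2328 ((618.3156127929688, -332.25335693359375), (64.6379623413086, 61.89082336425781), 52.990989685058594)
standtop 468 ((536.77734375, -319.88873291015625), (31.832660675048828, 32.27080154418945), 1.6954939365386963)
driver 115 [ 0.5358 -0.3199  0.1221] [ 0.5414 -
[... 1374 characters left out ...]
0.075)), (np.float64(0.542), np.float64(-0.474), np.float64(0.074))]
0.56 [(np.float64(0.564), np.float64(-0.493), np.float64(0.066)), (np.float64(0.561), np.float64(-0.483), np.float64(0.068)), (np.float64(0.561), np.float64(-0.42), np.float64(0.061)), (np.float64(0.561), np.float64(-0.416), np.float64(0.073)), (np.float64(0.56), np.float64(-0.402), np.float64(0.069))]
0.58 [(np.float64(0.583), np.float64(-0.519), np.float64(0.056)), (np.float64(0.583), np.float64(-0.51), np.float64(0.058)), (np.float64(0.578), np.float64(-0.507), np.float64(0.052)), (np.float64(0.577), np.float64(-0.503), np.float64(0.063)), (np.float64(0.577), np.float64(-0.495), np.float64(0.062))]
0.6 []
0.62 []
0.64 []
```

View pics/w1.png

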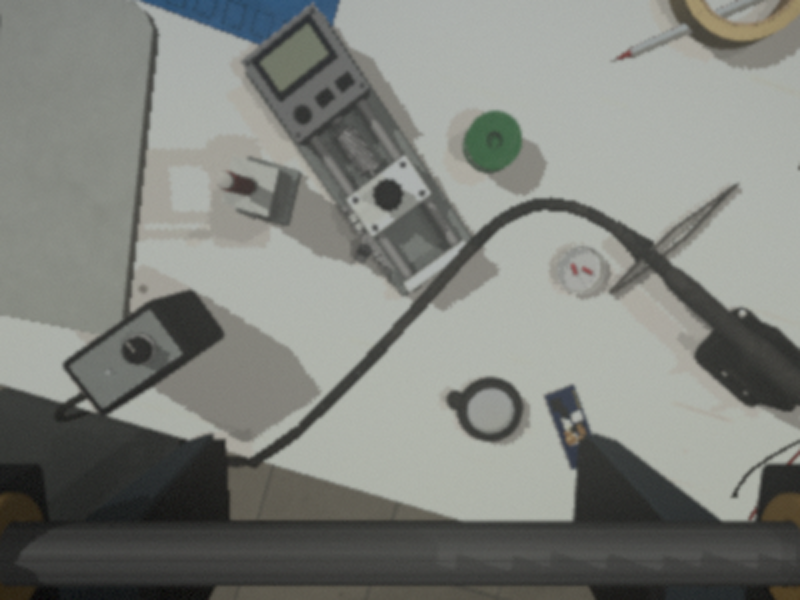

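Run:
```python
from tw import *
np.set_printoptions(precision=3,suppress=True)
f=imaging.grab_frame("wrist");print("button circ",w(f,(271.5,96.5),z=.046))
for c in("scene","side","wrist"):
    f=imaging.grab_frame(c);W=cloud(f,.10,.33,(.36,.80,-.45,-.05))
    k=np.unique((W/.03).round().astype(int),axis=0,return_counts=True)
    print(c,[tuple(a*.03) for a,n in zip(*k) if n>15 and np.hypot(a[0]*.03-.57,a[1]*.03+.33)<.22])
```

```text
button circ [ 0.591 -0.342  0.046]
scene [(np.float64(0.42), np.float64(-0.3), np.float64(0.12)), (np.float64(0.42), np.float64(-0.27), np.float64(0.09)), (np.float64(0.42), np.float64(-0.27), np.float64(0.12)), (np.float64(0.44999999999999996), np.float64(-0.15), np.float64(0.3)), (np.float64(0.48), np.float64(-0.18), np.float64(0.18)), (np.float64(0.48), np.float64(-0.18), np.float64(0.21)), (np.float64(0.48), np.float64(-0.15), np.float64(0.18)), (np.float64(0.48), np.float64(-0.15), np.float64(0.21)), (np.float64(0.48), np.float64(-0.15), np.float64(0.24)), (np.float64(0.48), np.float64(-0.15), np.float64(0.27)), (np.float64(0.48), np.float64(-0.15), np.float64(0.3)), (np.float64(0.51), np.float64(-0.15), np.float64(0.24)), (np.float64(0.51), np.float64(-0.12), np.float64(0.18)), (np.float64(0.51), np.float64(-0.12), np.float64(0.21)), (np.float64(0.51), np.float64(-0.12), np.float64(0.24)), (np.float64(0.54), np.float64(-0.32999999999999996), np.float64(0.12)), (np.float64(0.54), np.float64(-0.3), np.float64(0.12)), (np.float64(0.54), np.float64(-0.12), np.float64(0.21)), (np.fl
[... 3194 characters left out ...]
 np.float64(0.12)), (np.float64(0.54), np.float64(-0.12), np.float64(0.15)), (np.float64(0.54), np.float64(-0.12), np.float64(0.18)), (np.float64(0.54), np.float64(-0.12), np.float64(0.21)), (np.float64(0.57), np.float64(-0.15), np.float64(0.15)), (np.float64(0.57), np.float64(-0.15), np.float64(0.18)), (np.float64(0.57), np.float64(-0.12), np.float64(0.12)), (np.float64(0.57), np.float64(-0.12), np.float64(0.15)), (np.float64(0.57), np.float64(-0.12), np.float64(0.18)), (np.float64(0.57), np.float64(-0.12), np.float64(0.21)), (np.float64(0.6), np.float64(-0.15), np.float64(0.15)), (np.float64(0.6), np.float64(-0.15), np.float64(0.18)), (np.float64(0.6), np.float64(-0.12), np.float64(0.18))]
```

Emit:
play_rows:
  targets:
    - [0.05, 0.08, -0.05, 0, 0, 0.1, 1]
    - [0.09, 0.18, -0.1, 0, 0, 0.2, 1]
    - [0.131, 0.262, -0.15, 0, 0, 0.3, 1]
    - [0.131, 0.262, -0.22, 0, 0, 0.3975, 0.3]
    - [0.131, 0.262, -0.28, 0, 0, 0.3975, 0.3]
    - [0.131, 0.262, -0.28, 0, 0, 0.3975, 0.3]
    - [0.131, 0.262, -0.28, 0, 0, 0.3975, 0.3]

```text
clock: 3.82
tcp_pos: [0.5365, -0.3187, 0.2139]
ee_rot: [0.001, 0.895, 0.446, 0.001]
contact_force: [0.5, -0.2, -0.2]
grip_width: 0.0596
gripper_force: 0.0
```

Run:
```python
from tw import *
np.set_printoptions(precision=4,suppress=True)
f=imaging.grab_frame("wrist");print(-np.array(f["R"]).T@f["t"])
for n,z in dict(button_top=.043,slide_knob=.056,driver_grip=.094,slide_index=.02,mark=.02).items():
    for r in imaging.mark_of(f,n)[:1]:
        d=dep(f,r["pixel"]);print(n,round(r["conf"],2),np.round(r["pixel"],1),w(f,r["pixel"],z=z), w(f,r["pixel"],depth=d) if d else None)
W=cloud(f,.041,.05,(.575,.70,-.40,-.25));print("head",len(W),cv2.minAreaRect((W[:,:2]*1000).astype(np.float32)))
W=cloud(f,.064,.072,(.50,.58,-.36,-.28));print("standtop",len(W),cv2.minAreaRect((W[:,:2]*1000).astype(np.float32)))
for lo,hi in((.08,.09),(.09,.1),(.1,.11),(.11,.12),(.128,.14)):
    W=cloud(f,lo,hi,(.51,.57,-.35,-.28))
    if len(W):print("drv",lo,len(W),W.mean(0),W.min(0),W.max(0))
save(f,"w2.png",None,1.2)
```

```text
[ 0.5773 -0.2639  0.4167]
button_top 0.37 [368.8 204.3] [ 0.5895 -0.3376  0.043 ] [ 0.5895 -0.3376  0.0432]
slide_knob 0.61 [381.7 275.3] [ 0.5552 -0.4085  0.056 ] [ 0.5676 -0.3272  0.2588]
driver_grip 0.53 [318.2 230.6] [ 0.5345 -0.3191  0.094 ] [ 0.5388 -0.3136  0.1261]
slide_index 0.76 [356.8 264.3] [ 0.5369 -0.3932  0.02  ] [ 0.5369 -0.393   0.0205]
mark 0.63 [355.4 275.9] [ 0.5269 -0.4042  0.02  ] [ 0.5262 -0.406   0.015 ]
head 3539 ((618.2406005859375, -332.3772888183594), (63.64716339111328, 62.418270111083984), 52.91305923461914)
standtop 698 ((536.7030029296875, -319.85943603515625), (32.10413360595703, 32.19746398925781), 1.771266222000122)
drv 0.08 23 [ 0.5385 -0.3138  0.0853] [ 0.5328 -0.3192  0.0802] [ 0.5415 -0.3116  0.0899]
drv 0.09 22 [ 0.5384 -0.314   0.0948] [ 0.5318 -0.3191  0.0903] [ 0.5415 -0.3117  0.0995]
drv 0.1 31 [ 0.5384 -0.3138  0.1053] [ 0.5318 -0.3189  0.1005] [ 0.5415 -0.3116  0.1095]
drv 0.11 39 [ 0.5378 -0.3147  0.1166] [ 0.5306 -0.3225  0.1104] [ 0.5415 -0.3117  0.12  ]
drv 0.128 96 [ 0.5359 -0.3175  0.1294] [ 0.531  -0.3224  0.128 ] [ 0.5406 -0.3129  0.1312]
```

View pics/w2.png

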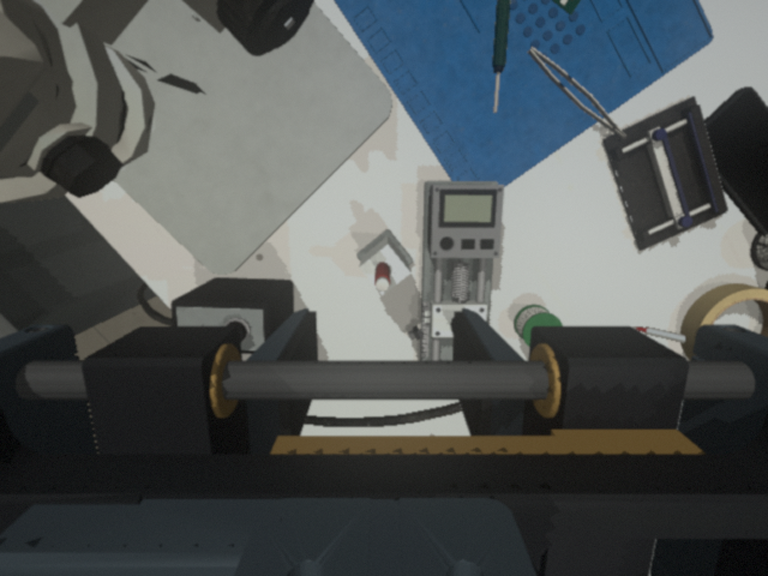

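Emit:
play_rows:
  targets:
    - [0, 0, -0.08, 0, 0, 0, -0.1]
    - [0, 0, -0.16, 0, 0, 0, -0.3]
    - [0, 0, -0.24, 0, 0, 0, -0.4]
    - [0, 0, -0.262, 0, 0, 0, -0.5]
    - [0, 0, -0.262, 0, 0, 0, -0.6]
    - [0, 0, -0.262, 0, 0, 0, -1]
    - [0, 0, -0.262, 0, 0, 0, -1]
    - [0, 0, -0.262, 0, 0, 0, -1]
    - [0, 0, -0.262, 0, 0, 0, -1]
  grip_force: 20

```text
clock: 5.25
tcp_pos: [0.5368, -0.3189, 0.083]
ee_rot: [0.001, 0.895, 0.446, 0.001]
contact_force: [-0.6, -0.2, 6.9]
grip_width: 0.0099
gripper_force: 20.0
```

Emit:
play_rows:
  targets:
    - [0, 0, 0.01, 0, 0, 0, -1]
    - [0, 0, 0.04, 0, 0, 0, -1]
    - [0, 0, 0.08, 0, 0, 0, -1]
    - [0, 0, 0.14, 0, 0, 0, -1]
    - [0, 0, 0.14, 0, 0, 0, -1]

```text
clock: 5.88
tcp_pos: [0.5373, -0.319, 0.1546]
ee_rot: [0.002, 0.895, 0.446, 0.002]
contact_force: [1.1, -0.0, -0.5]
grip_width: 0.0098
gripper_force: 20.0
```

Run:
```python
from tw import *
a=[]
for c,b in(("scene",(260,180,420,340)),("side",(220,120,380,280))):
    f=imaging.grab_frame(c);a.append(cv2.resize(f["image"][b[1]:b[3],b[0]:b[2],::-1],(400,400),interpolation=cv2.INTER_CUBIC))
    for n in("driver_grip","driver_tip"):
        print(c,n,[(round(r["conf"],2),np.round(r["pixel"],1)) for r in imaging.mark_of(f,n)[:2]])
cv2.imwrite("pics/g1.png",np.hstack(a));print(robot.get_state()["contact_force"],robot.get_state()["tcp_pos"])
```

```text
scene driver_grip [(0.74, array([341.1, 239.9])), (0.21, array([341.4, 246.4]))]
scene driver_tip [(0.83, array([336.8, 280.3]))]
side driver_grip [(0.51, array([296.4, 170.5])), (0.44, array([328.1, 251.9]))]
side driver_tip []
[-0.10097898  0.84011351  0.4135232 ] [ 0.53520767 -0.3177755   0.15022939]
```

View pics/g1.png

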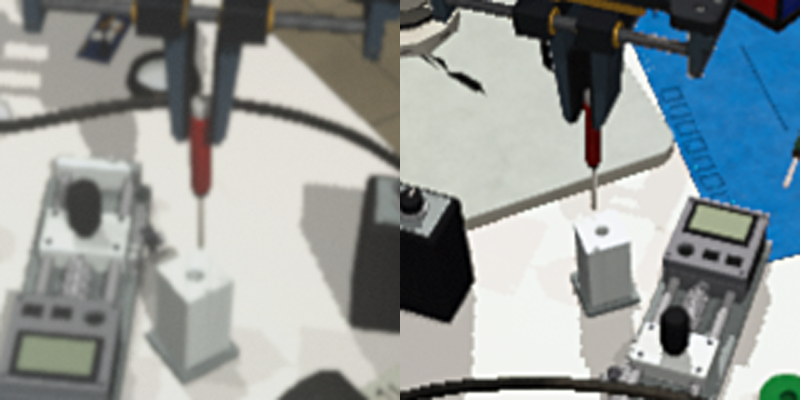

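```bash
cat >> tw.py <<'E'
def tri(obs):
    A=np.zeros((3,3));b=np.zeros(3);L=[]
    for f,p in obs:
        R=np.array(f["R"]);d=R.T@ray(f,p);d/=np.linalg.norm(d);c=-R.T@np.array(f["t"]);M=np.eye(3)-np.outer(d,d);A+=M;b+=M@c
    X=np.linalg.solve(A,b);return X,[np.round(pix(f,X)-p,1) for f,p in obs]
E
python3 - <<'E'
from tw import *
np.set_printoptions(precision=4,suppress=True)
S=imaging.grab_frame("scene");D=imaging.grab_frame("side")
def tone(f,b,tag):
    im=f["image"][b[1]:b[3],b[0]:b[2]].astype(int);red=(im[:,:,0]-im[:,:,1]>50)
    v,u=np.nonzero(red);out=[]
    for r in np.unique(v)[::4]: out.append((b[1]+r,round(b[0]+u[v==r].mean(),1),(v==r).sum()))
    print(tag,out,b[1]+v.max())
tone(S,(325,200,355,300),"scene");tone(D,(285,140,312,215),"side")
print("tip",tri([(S,(340,278.8)),(D,(298.8,204))]),tri([(S,(336.8,280.3)),(D,(298.8,204))]))
print("shoulder",tri([(S,(340.4,258)),(D,(297.6,186.8))]))
s=robot.get_state();print(s["tcp_pos"],s["grip_width"])
E
```

```text
scene [(np.int64(230), np.float64(339.5), np.int64(2)), (np.int64(234), np.float64(340.5), np.int64(4)), (np.int64(238), np.float64(340.5), np.int64(4)), (np.int64(242), np.float64(341.5), np.int64(6)), (np.int64(246), np.float64(341.5), np.int64(6)), (np.int64(250), np.float64(342.0), np.int64(5)), (np.int64(254), np.float64(342.5), np.int64(4))] 257
side [(np.int64(162), np.float64(294.0), np.int64(1)), (np.int64(166), np.float64(295.0), np.int64(1)), (np.int64(170), np.float64(295.5), np.int64(2)), (np.int64(174), np.float64(296.5), np.int64(4)), (np.int64(178), np.float64(296.5), np.int64(4)), (np.int64(182), np.float64(296.5), np.int64(4))] 185
tip (array([ 0.5344, -0.3192,  0.0872]), [array([-0.9,  0.2]), array([-0.7, -0.1])]) (array([ 0.5368, -0.3194,  0.0859]), [array([ 0.8, -0.2]), array([0.7, 0.1])])
shoulder (array([ 0.5349, -0.319 ,  0.1291]), [array([-0.5,  0.1]), array([-0.4, -0.1])])
[ 0.5355 -0.318   0.1506] 0.0098539991113029
```

Emit:
play_rows:
  targets:
    - [0, 0, 0.03, 0, 0, 0, -1]
    - [0.056, -0.018, 0.03, 0, 0, 0, -1]
    - [0.112, -0.037, 0.02, 0, 0, 0, -1]
    - [0.112, -0.037, -0.03, 0, 0, 0, -1]
    - [0.112, -0.037, -0.054, 0, 0, 0, -1]
    - [0.112, -0.037, -0.054, 0, 0, 0, -1]
  grip_force: 28

```text
clock: 7.02
tcp_pos: [0.5913, -0.3364, 0.124]
ee_rot: [-0.001, 0.895, 0.446, -0.0]
contact_force: [-0.5, 0.0, -0.8]
grip_width: 0.0094
gripper_force: 28.0
```

Run:
```python
from tw import *
np.set_printoptions(precision=4,suppress=True)
a=[];F={}
for c,b in(("scene",(265,250,345,330)),("side",(295,165,375,245))):
    f=F[c]=imaging.grab_frame(c);a.append(cv2.resize(f["image"][b[1]:b[3],b[0]:b[2],::-1],(400,400),interpolation=cv2.INTER_CUBIC))
    print(c,"exp button",pix(f,np.array([.5925,-.3378,.046])),"exp tip",pix(f,np.array([.592,-.3378,.055])))
    for n in("driver_tip","button_top"):
        print(c,n,[(round(r["conf"],2),np.round(r["pixel"],1)) for r in imaging.mark_of(f,n)[:2]])
cv2.imwrite("pics/g2.png",np.hstack(a));print(robot.get_state()["contact_force"],robot.get_state()["tcp_pos"],robot.get_state()["grip_width"])
```

```text
scene exp button [297.0831 305.3637] exp tip [297.2629 301.1267]
scene driver_tip [(0.89, array([295.6, 300.9])), (0.22, array([311.1, 277.7]))]
scene button_top [(0.61, array([294.5, 306.3])), (0.33, array([315. , 277.6]))]
side exp button [333.1951 218.8198] exp tip [332.9801 215.5846]
side driver_tip [(0.51, array([331. , 212.4]))]
side button_top []
[-0.2114 -0.156   0.3288] [ 0.5922 -0.3369  0.1256] 0.009910867814436673
```

View pics/g2.png

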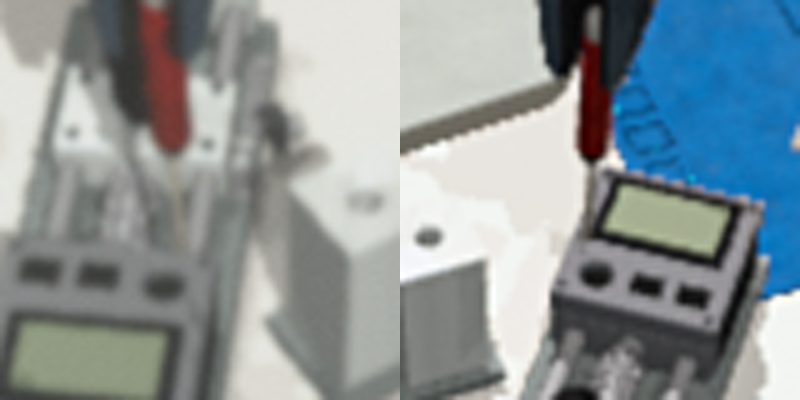

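Run:
```python
from tw import *
np.set_printoptions(precision=4,suppress=True)
S=imaging.grab_frame("scene");D=imaging.grab_frame("side")
print("button",w(S,(297.6,307),z=.044),w(D,(334.4,219.6),z=.044),tri([(S,(297.6,307)),(D,(334.4,219.6))]))
print("tip",tri([(S,(300.4,299)),(D,(333,212))]))
# shaft/tip enlarged diff, shoulder
print("shoulder",tri([(S,(265+173/5,250+152/5)),(D,(295+193/5,165+160/5))]))
# darkest-blob centroid of hole on the head
for f,b,n in((S,(290,300,304,313),"S"),(D,(328,214,341,225),"D")):
    g=f["image"][b[1]:b[3],b[0]:b[2]].mean(2);wt=np.clip(75-g,0,None);v,u=np.indices(g.shape)
    print(n,b[0]+(wt*u).sum()/wt.sum(),b[1]+(wt*v).sum()/wt.sum(),g.min())
```

```text
button [ 0.5926 -0.3363  0.044 ] [ 0.5945 -0.3386  0.044 ] (array([ 0.5935, -0.3374,  0.0432]), [array([-1. ,  0.1]), array([-0.8, -0.1])])
tip (array([ 0.5909, -0.3346,  0.0618]), [array([-1.5,  0.2]), array([-1.2, -0.1])])
shoulder (array([ 0.5914, -0.3348,  0.1006]), [array([-1.6,  0.2]), array([-1.3, -0.1])])
S 297.47777777777776 307.14166666666665 60.0
D 333.77052154195013 219.81496598639455 20.333333333333332
```

Emit:
play_rows:
  targets:
    - [0.004, -0.004, -0.01, 0, 0, 0, -1]
    - [0.004, -0.004, -0.021, 0, 0, 0, -1]
    - [0.004, -0.004, -0.021, 0, 0, 0, -1]

```text
clock: 7.8
tcp_pos: [0.5934, -0.3384, 0.1129]
ee_rot: [-0.001, 0.895, 0.446, -0.001]
contact_force: [-1.1, -0.0, 0.1]
grip_width: 0.0094
gripper_force: 28.0
```

Run:
```python
from tw import *
a=[]
for c,b in(("scene",(275,275,325,325)),("side",(310,185,360,235))):
    f=imaging.grab_frame(c);a.append(cv2.resize(f["image"][b[1]:b[3],b[0]:b[2],::-1],(400,400),interpolation=cv2.INTER_CUBIC))
    print([(round(r["conf"],2),np.round(r["pixel"],1)) for r in imaging.mark_of(f,"driver_tip")[:2]])
cv2.imwrite("pics/g3.png",np.hstack(a));print(robot.get_state()["contact_force"],robot.get_state()["tcp_pos"])
```

```text
[(0.54, array([295.6, 303.1]))]
[(0.72, array([331.3, 218.1]))]
[-1.09465558  0.46705291  0.84301944] [ 0.59394204 -0.33875117  0.11408192]
```

View pics/g3.png

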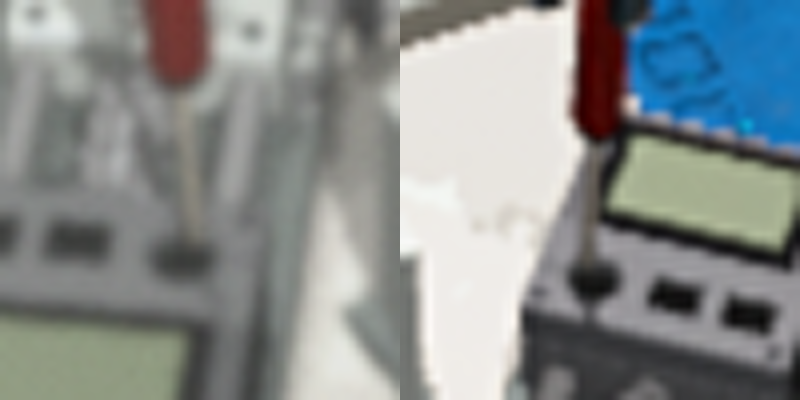

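Emit:
play_rows:
  targets:
    - [0.0026, -0.0016, 0, 0, 0, 0, -1]
    - [0.0026, -0.0016, -0.004, 0, 0, 0, -1]
    - [0.0026, -0.0016, -0.008, 0, 0, 0, -1]
    - [0.0026, -0.0016, -0.012, 0, 0, 0, -1]
    - [0.0026, -0.0016, -0.015, 0, 0, 0, -1]
    - [0.0026, -0.0016, -0.015, 0, 0, 0, -1]

```text
clock: 8.75
tcp_pos: [0.5951, -0.3394, 0.1063]
ee_rot: [-0.0, 0.895, 0.446, -0.0]
contact_force: [0.2, 0.2, -0.9]
grip_width: 0.0096
gripper_force: 28.0
```

Run:
```python
from tw import *
s=robot.get_state();print(s["contact_force"],s["tcp_pos"],s["ft_torque"],s["grip_width"])
```

```text
[ 0.18609634  0.18651034 -0.93602556] [ 0.595146   -0.33943536  0.10633732] [-0.02454676 -0.01526196 -0.00466677] 0.00956612534600448
```

Emit:
play_rows:
  targets:
    - [0, 0, -0.002, 0, 0, 0, -1]
    - [0, 0, -0.004, 0, 0, 0, -1]
    - [0, 0, -0.004, 0, 0, 0, -1]

```text
clock: 9.12
tcp_pos: [0.5953, -0.3396, 0.1048]
ee_rot: [0.0, 0.895, 0.446, 0.0]
contact_force: [-0.2, 0.7, 0.9]
grip_width: 0.0095
gripper_force: 28.0
```

Emit:
play_rows:
  targets:
    - [0, 0, -0.002, 0, 0, 0, -1]
    - [0, 0, -0.004, 0, 0, 0, -1]
    - [0, 0, -0.004, 0, 0, 0, -1]

```text
clock: 9.5
tcp_pos: [0.5953, -0.3396, 0.1027]
ee_rot: [0.0, 0.895, 0.446, 0.0]
contact_force: [0.3, 0.0, 2.6]
grip_width: 0.0093
gripper_force: 28.0
```

Emit:
play_rows:
  targets:
    - [0, 0, -0.002, 0, 0, 0, -1]
    - [0, 0, -0.003, 0, 0, 0, -1]
    - [0, 0, -0.003, 0, 0, 0, -1]

```text
clock: 9.88
tcp_pos: [0.5958, -0.3398, 0.1019]
ee_rot: [0.001, 0.895, 0.446, 0.001]
contact_force: [0.7, -0.6, 5.8]
grip_width: 0.0095
gripper_force: 28.1
```

Run:
```python
from tw import *
a=[]
for c,b in(("scene",(275,275,325,325)),("side",(310,185,360,235))):
    f=imaging.grab_frame(c);a.append(cv2.resize(f["image"][b[1]:b[3],b[0]:b[2],::-1],(400,400),interpolation=cv2.INTER_CUBIC))
cv2.imwrite("pics/g4.png",np.hstack(a))
for _ in range(3):
    imaging.grab_frame("wrist");s=robot.get_state();print(s["contact_force"],s["tcp_pos"],s["grip_width"])
```

```text
[ 0.33370258 -0.49932331  5.15533023] [ 0.5957689  -0.33982398  0.10196894] 0.009460103241139543
[0.21220795 0.51231473 4.58886894] [ 0.59577906 -0.3398459   0.10196154] 0.009242314817492946
[0.42645686 0.20820487 6.00026016] [ 0.59578013 -0.33984375  0.10196138] 0.009209997822020042
```

View pics/g4.png

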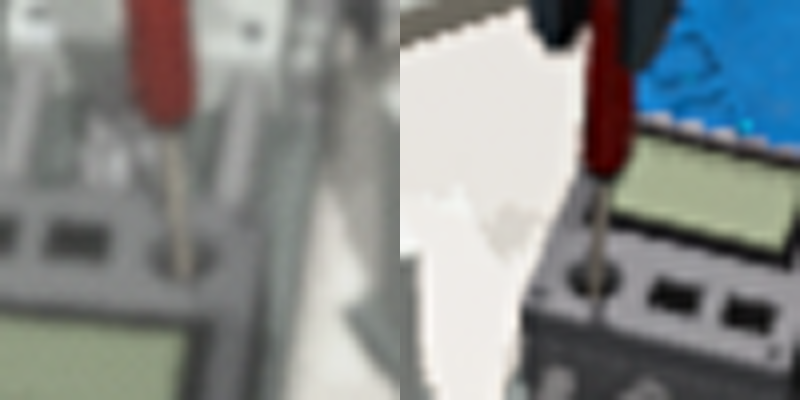

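Emit:
play_rows:
  targets:
    - [0, 0, -0.002, 0, 0, 0, -1]
    - [0, 0, -0.003, 0, 0, 0, -1]
    - [0, 0, -0.003, 0, 0, 0, -1]
    - [0, 0, -0.003, 0, 0, 0, -1]

```text
clock: 10.62
tcp_pos: [0.5964, -0.3402, 0.1016]
ee_rot: [0.002, 0.895, 0.446, 0.001]
contact_force: [0.5, 0.3, 8.0]
grip_width: 0.0093
gripper_force: 28.2
```

Run:
```python
from tw import *
for _ in range(2):
    imaging.grab_frame("wrist");s=robot.get_state();print(s["contact_force"],s["tcp_pos"],s["grip_width"])
```

```text
[-0.60417943 -0.36501895  8.84467276] [ 0.59639345 -0.3402058   0.10156632] 0.009651268418025253
[-0.35050768  0.28265111  8.39636359] [ 0.59639966 -0.3401903   0.10154507] 0.009214863841430169
```

Emit:
play_rows:
  targets:
    - [0, 0, 0.03, 0, 0, 0, -1]
    - [0, 0, 0.1, 0, 0, 0, -1]
    - [-0.04, 0.014, 0.13, 0, 0, 0, -1]
    - [-0.1, 0.036, 0.13, 0, 0, 0, -1]
    - [-0.1186, 0.0426, 0.12, 0, 0, 0, -1]
    - [-0.1186, 0.0426, 0.085, 0, 0, 0, -1]
    - [-0.1186, 0.0426, 0.074, 0, 0, 0, -1]
    - [-0.1186, 0.0426, 0.074, 0, 0, 0, -1]
    - [-0.1186, 0.0426, 0.074, 0, 0, 0, -1]

```text
clock: 11.85
tcp_pos: [0.5364, -0.3185, 0.1367]
ee_rot: [0.0, 0.895, 0.446, 0.0]
contact_force: [0.9, -0.6, -0.2]
grip_width: 0.0092
gripper_force: 28.0
```

Run:
```python
from tw import *
a=[]
for c,b in(("scene",(315,255,365,305)),("side",(275,190,325,240))):
    f=imaging.grab_frame(c);a.append(cv2.resize(f["image"][b[1]:b[3],b[0]:b[2],::-1],(400,400),interpolation=cv2.INTER_CUBIC))
    print(c,"hole",pix(f,np.array([.5367,-.3199,.068])),"tip",pix(f,np.array([.5367,-.3199,.074])))
cv2.imwrite("pics/g5.png",np.hstack(a))
s=robot.get_state();print(s["contact_force"],s["tcp_pos"],s["grip_width"])
```

```text
scene hole [337.14215656 288.38337423] tip [337.26175294 285.55530756]
side hole [299.91909468 211.20413639] tip [299.7793893  208.92387451]
[-0.19478181 -0.65785589  0.04193588] [ 0.5363418  -0.31841775  0.13693727] 0.009410532776280072
```

View pics/g5.png

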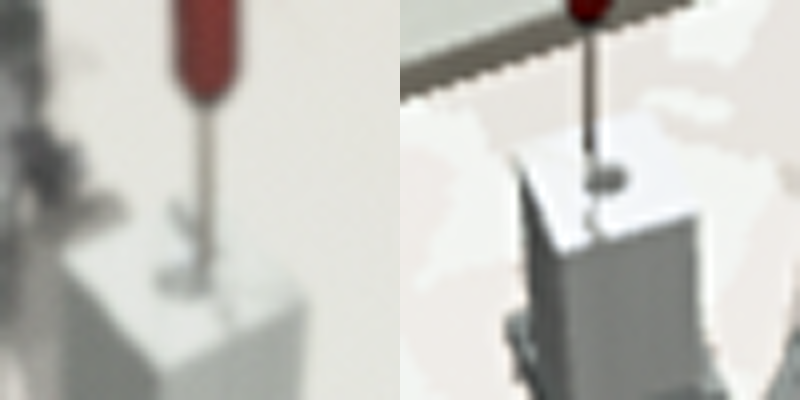

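Run:
```python
from tw import *
J=[];X=np.array([.5367,-.3199,.072])
for c in("scene","side"):
    f=imaging.grab_frame(c);J.append([(pix(f,X+np.eye(3)[i]*.001)-pix(f,X))[0] for i in(0,1)])
print(J,np.linalg.solve(np.array(J),[-2.5,1.8]),"mm")
```

```text
[[np.float64(-0.5970437472907975), np.float64(0.3737224522375868)], [np.float64(0.5463926191147266), np.float64(-0.16925926299444427)]] [ 2.41945479 -2.82423397] mm
```

Emit:
play_rows:
  targets:
    - [0.0048, -0.0056, 0, 0, 0, 0, -1]
    - [0.0048, -0.0056, 0, 0, 0, 0, -1]
    - [0.0048, -0.0056, -0.01, 0, 0, 0, -1]
    - [0.0048, -0.0056, -0.02, 0, 0, 0, -1]
    - [0.0048, -0.0056, -0.03, 0, 0, 0, -1]
    - [0.0048, -0.0056, -0.03, 0, 0, 0, -1]

```text
clock: 12.8
tcp_pos: [0.5379, -0.3207, 0.1208]
ee_rot: [-0.001, 0.895, 0.446, -0.0]
contact_force: [0.0, -0.9, 0.3]
grip_width: 0.0092
gripper_force: 28.0
```

Emit:
play_rows:
  targets:
    - [0, 0, -0.02, 0, 0, 0, -1]
    - [-0.001, 0.001, -0.04, 0, 0, 0, -1]
    - [-0.002, 0.002, -0.06, 0, 0, 0, -1]
    - [-0.002, 0.002, -0.07, 0, 0, 0, -1]
    - [-0.002, 0.002, -0.072, 0, 0, 0, -1]
    - [-0.002, 0.002, -0.072, 0, 0, 0, -1]

```text
clock: 13.55
tcp_pos: [0.5374, -0.3201, 0.0857]
ee_rot: [0.0, 0.895, 0.446, 0.0]
contact_force: [0.5, -0.1, -0.3]
grip_width: 0.0096
gripper_force: 28.0
```

Emit:
play_rows:
  targets:
    - [0, 0, -0.002, 0, 0, 0, -1]
    - [0, 0, -0.004, 0, 0, 0, -1]
    - [0, 0, -0.004, 0, 0, 0, -1]

```text
clock: 13.92
tcp_pos: [0.5372, -0.32, 0.0835]
ee_rot: [0.0, 0.895, 0.446, 0.0]
contact_force: [-0.1, -0.5, -0.3]
grip_width: 0.0095
gripper_force: 28.0
```

Two mm more until contact, then release.

Emit:
play_rows:
  targets:
    - [0, 0, -0.002, 0, 0, 0, -1]
    - [0, 0, -0.004, 0, 0, 0, -1]
    - [0, 0, -0.004, 0, 0, 0, -1]

```text
clock: 14.3
tcp_pos: [0.538, -0.3205, 0.083]
ee_rot: [0.001, 0.895, 0.446, 0.001]
contact_force: [-0.7, -0.1, 7.1]
grip_width: 0.0098
gripper_force: 28.1
```

Emit:
play_rows:
  targets:
    - [0, 0, 0.002, 0, 0, 0, -1]
    - [0, 0, 0.002, 0, 0, 0, -0.7]
    - [0, 0, 0.002, 0, 0, 0, -0.4]
    - [0, 0, 0.002, 0, 0, 0, 0.1]
    - [0, 0, 0.002, 0, 0, 0, 0.1]
    - [0, 0, 0.06, 0, 0, 0, 0.1]
    - [0, 0, 0.14, 0, 0, 0, 0.1]
    - [0, 0, 0.22, 0, 0, 0, 0.1]
    - [0, 0, 0.22, 0, 0, 0, 0.1]

```text
clock: 15.42
tcp_pos: [0.5392, -0.3211, 0.1953]
ee_rot: [0.003, 0.895, 0.446, 0.002]
contact_force: [-0.8, -0.2, -0.9]
grip_width: 0.0499
gripper_force: 0.0
```

Run:
```python
from tw import *
np.set_printoptions(precision=4,suppress=True)
a=[]
for c,b in(("scene",(290,230,390,330)),("side",(250,160,350,260))):
    f=imaging.grab_frame(c);a.append(cv2.resize(f["image"][b[1]:b[3],b[0]:b[2],::-1],(400,400),interpolation=cv2.INTER_CUBIC))
    W=cloud(f,.10,.15,(.50,.58,-.35,-.28));print("driver",len(W),W.mean(0),W.max(0))
f=imaging.grab_frame("wrist")
for n,z in dict(slide_knob=.056,slide_index=.02,mark=.02).items():
    for r in imaging.mark_of(f,n)[:1]: print(n,r["conf"],w(f,r["pixel"],z=z))
cv2.imwrite("pics/g6.png",np.hstack(a))
s=robot.get_state();print(s["tcp_pos"],s["grip_width"])
```

```text
driver 148 [ 0.5379 -0.3158  0.116 ] [ 0.5424 -0.312   0.1291]
driver 102 [ 0.5363 -0.3233  0.1164] [ 0.5433 -0.3142  0.1299]
slide_knob 0.63 [ 0.5855 -0.3616  0.056 ]
slide_index 0.97 [ 0.5344 -0.3945  0.02  ]
mark 0.63 [ 0.527  -0.4035  0.02  ]
[ 0.5366 -0.3196  0.1898] 0.0500610633310942
```

View pics/g6.png

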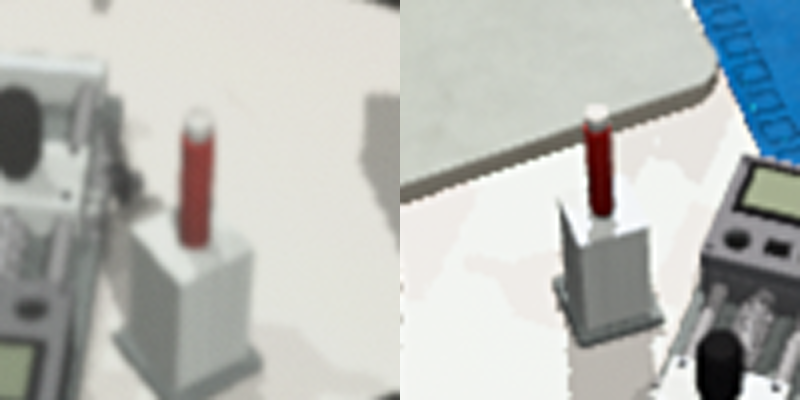

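```bash
cat >> tw.py <<'E'
O=np.array([.5870,-.3738]);yaw=np.deg2rad(52.95);ex=np.array([np.cos(yaw),np.sin(yaw)]);ey=np.array([-ex[1],ex[0]])
def T(P): P=np.atleast_2d(P);d=P[:,:2]-O;return np.c_[d@ex,d@ey,P[:,2]]*1000
E
python3 - <<'E'
from tw import *
np.set_printoptions(precision=1,suppress=True,linewidth=150)
for c in("scene","side","wrist"):
    f=imaging.grab_frame(c);W=T(cloud(f,.004,.08,(.45,.68,-.50,-.28)))
    k=W[(W[:,2]>66)&(abs(W[:,1])<20)&(W[:,0]>-75)&(W[:,0]<-20)]
    if len(k):print(c,"knobtop",len(k),k.min(0),k.max(0),k.mean(0))
    k=W[(W[:,1]>36.5)&(W[:,1]<60)&(W[:,0]>-100)&(W[:,0]<-35)&(W[:,2]>6)&(W[:,2]<26)]
    if len(k):print(c,"clip",len(k),k.min(0),k.max(0),np.median(k,0))
    k=W[(abs(W[:,1])<24)&(W[:,0]>-80)&(W[:,0]<-20)&(W[:,2]>31)&(W[:,2]<37)]
    if len(k):print(c,"block",len(k),np.percentile(k,[2,98],axis=0))
    for n,z in dict(slide_knob=.056,slide_index=.02,mark=.02).items():
        for r in imaging.mark_of(f,n)[:1]: print("  ",n,round(r["conf"],2),T(w(f,r["pixel"],z=z))[0])
E
```

```text
scene knobtop 100 [-52.7  -8.3  66.1] [-32.7  10.1  73.5] [-41.8   1.3  69.9]
scene clip 45 [-69.6  36.6   6.1] [-58.6  48.2  17.5] [-63.5  41.7  11.4]
scene block 361 [[-58.9 -23.3  31.1]
 [-26.1  23.5  34.6]]
   slide_knob 0.59 [-39.9  -0.1  56. ]
   slide_index 0.93 [-48.3  35.1  20. ]
   mark 0.38 [-61.   34.1  20. ]
side knobtop 93 [-57.5 -10.7  66.2] [-36.9   8.1  74.4] [-47.6  -1.9  70.7]
side clip 22 [-71.7  37.   10.1] [-60.8  46.5  16.8] [-67.   40.4  14.8]
side block 334 [[-63.2 -23.4  31.4]
 [-29.5  23.   36.4]]
   slide_knob 0.84 [-50.2   1.7  56. ]
   slide_index 0.94 [-47.6  30.9  20. ]
   mark 0.43 [-75.9  28.1  20. ]
wrist clip 85 [-72.3  36.8   6.9] [-59.9  48.2  18.6] [-65.3  41.5  14.2]
wrist block 445 [[-59.9 -23.7  31.2]
 [-20.9  23.6  36. ]]
   slide_knob 0.75 [-45.9  -0.2  56. ]
   slide_index 0.81 [-45.1  27.5  20. ]
   mark 0.64 [-58.5  30.1  20. ]
```

Emit:
play_rows:
  targets:
    - [0.012, -0.06, 0, 0, 0, 0, 0.1]
    - [0.028, -0.13, 0, 0, 0, 0, 0.1]
    - [0.0414, -0.1842, 0, 0, 0, 0, 0.1]
    - [0.0414, -0.1842, -0.04, 0, 0, 0, 0.1]
    - [0.0414, -0.1842, -0.12, 0, 0, 0, 0.1]
    - [0.0414, -0.1842, -0.18, 0, 0, 0, 0.1]
    - [0.0414, -0.1842, -0.2, 0, 0, 0, 0.1]
    - [0.0414, -0.1842, -0.2, 0, 0, 0, 0.1]

```text
clock: 17.32
tcp_pos: [0.558, -0.4121, 0.0915]
ee_rot: [-0.0, 0.895, 0.446, -0.0]
contact_force: [0.3, -0.1, -0.1]
grip_width: 0.0502
gripper_force: 0.0
```

Run:
```python
from tw import *
np.set_printoptions(precision=1,suppress=True,linewidth=150)
s=robot.get_state();print(T(s["tcp_pos"]),s["contact_force"])
for c in("scene","side","wrist"):
    f=imaging.grab_frame(c)
    for n,z in dict(slide_knob=.056,slide_index=.02,mark=.02).items():
        for r in imaging.mark_of(f,n)[:1]: print(c,n,round(r["conf"],2),T(w(f,r["pixel"],z=z))[0])
    W=T(cloud(f,.04,.16,(.5,.6,-.36,-.27)));W=W[(W[:,2]>105)&(W[:,0]<40)];
    if len(W):print("driver",W.mean(0),W[:,0].min())
```

```text
[[-48.1   0.   91.5]] [ 0.3 -0.1 -0.1]
scene slide_knob 0.96 [-42.3   3.9  56. ]
scene slide_index 0.64 [-45.7  36.5  20. ]
scene mark 0.57 [-62.8  32.7  20. ]
driver [ 16.7  74.1 118.5] 9.649812797091762
side slide_knob 0.56 [-51.7  -4.4  56. ]
side slide_index 0.6 [-49.9  31.6  20. ]
side mark 0.35 [-66.9  32.9  20. ]
wrist slide_knob 0.62 [-44.7   1.7  56. ]
wrist slide_index 0.96 [-46.2  31.7  20. ]
wrist mark 0.48 [-58.6  28.9  20. ]
driver [ 12.9  70.9 122.6] 6.683452075911322
```

Emit:
play_rows:
  targets:
    - [0, 0, -0.05, 0, 0, 0, 0.1]
    - [0, 0, -0.09, 0, 0, 0, 0.1]
    - [0, 0, -0.101, 0, 0, 0, 0]
    - [0, 0, -0.101, 0, 0, 0, -0.3]
    - [0, 0, -0.101, 0, 0, 0, -0.7]
    - [0, 0, -0.101, 0, 0, 0, -1]
    - [0, 0, -0.101, 0, 0, 0, -1]
  grip_force: 40

```text
clock: 18.8
tcp_pos: [0.5582, -0.4123, 0.0415]
ee_rot: [0.0, 0.895, 0.446, 0.0]
contact_force: [-0.1, 0.1, -0.4]
grip_width: 0.0084
gripper_force: 0.0
```

Run:
```python
from tw import *
np.set_printoptions(precision=1,suppress=True,linewidth=150)
for c in("scene","side","wrist"):
    f=imaging.grab_frame(c)
    for n,z in dict(slide_knob=.056,slide_index=.02,mark=.02).items():
        for r in imaging.mark_of(f,n)[:1]: print(c,n,round(r["conf"],2),T(w(f,r["pixel"],z=z))[0])
s=robot.get_state();print(T(s["tcp_pos"]),s["contact_force"],s["grip_width"]*1e3,s["gripper_force"],s["ee_rot"])
```

```text
scene slide_knob 0.64 [-36.6   6.2  56. ]
scene slide_index 0.59 [-48.2  35.9  20. ]
scene mark 0.47 [-46.9  70.9  20. ]
side slide_knob 0.71 [-46.3   1.2  56. ]
side slide_index 0.57 [-52.1  33.1  20. ]
side mark 0.47 [-65.8  28.9  20. ]
wrist slide_knob 0.88 [-45.1   0.9  56. ]
wrist slide_index 0.66 [-44.8  28.9  20. ]
[[-48.1   0.1  40.9]] [0.2 0.1 0.3] 0.5001335911298168 0.0 [0.  0.9 0.4 0. ]
```

Emit:
play_rows:
  targets:
    - [0, 0, 0, 0, 0, 0, -1]
    - [0, 0, 0, 0, 0, 0, -1]

```text
clock: 19.65
tcp_pos: [0.558, -0.4121, 0.041]
ee_rot: [0.0, 0.895, 0.446, 0.0]
contact_force: [0.6, 0.4, -0.7]
grip_width: 0.0004
gripper_force: 0.0
```

Run:
```python
from tw import *
np.set_printoptions(linewidth=200)
for c in("side","scene"):
    f=imaging.grab_frame(c);W=T(cloud(f,.03,.13,(.45,.68,-.50,-.28)))
    k=W[(abs(W[:,1])<45)&(W[:,0]>-95)&(W[:,0]<5)]
    print(c,"rows z(mm), cols y -45..45 step 5: median x")
    for z in range(125,30,-5):
        print(z,[ (int(np.median(q[:,0])) if len(q:=k[(abs(k[:,2]-z)<2.5)&(abs(k[:,1]-y)<2.5)]) else None) for y in range(-45,50,5)])
    # mean colour check near expected knob
    for X in([-45,0,56],[-45,0,72],[-48,0,41],[-48,0,90]):
        P=np.r_[O+X[0]/1e3*ex+X[1]/1e3*ey,X[2]/1e3];p=pix(f,P);print(X,p.round(),f["image"][int(p[1]),int(p[0])],dep(f,p),(np.array(f["R"])@P+f["t"])[2].round(3))
```

```text
side rows z(mm), cols y -45..45 step 5: median x
125 [None, None, None, None, None, None, -64, -65, -64, -64, -64, -65, None, None, None, None, None, None, None]
120 [None, None, None, None, None, None, -65, -66, -64, -64, -65, -66, None, None, None, None, None, None, None]
115 [None, None, None, None, None, None, -62, -64, -65, -64, -65, -65, None, None, None, None, None, None, None]
110 [None, None, None, None, None, None, -62, -65, -64, -64, -65, -64, None, None, None, None, None, None, None]
105 [None, None, None, None, None, None, -58, -65, -64, -63, -65, -64, None, None, None, None, None, None, None]
100 [None, None, None, None, None, None, -60, -65, -65, -63, -64, -64, None, None, None, None, None, None, None]
95 [None, None, None, None, None, None, -54, -63, -64, -63, -64, -64, None, None, None, None, None, None, None]
90 [None, None, None, None, None, None, None, -64, -64, -64, -64, -64, None, None, None, None, None, None, None]
85 [None, None, None, None, None, None, None, -64, -64, -63, -66, None, None, None, None, None, None, None, None]
80 [None, None, None, None, None, 
[... 3081 characters left out ...]
one, None]
50 [None, None, None, None, None, None, None, -38, -37, -34, -35, -40, None, None, None, None, None, None, None]
45 [None, None, None, None, None, None, None, -38, -35, -34, -35, -40, None, None, None, None, None, None, None]
40 [None, None, None, None, None, None, None, None, -37, -36, -36, -39, None, None, None, None, None, None, None]
35 [None, None, None, None, -39, -47, -42, -36, -32, -16, -32, -40, -45, -38, -43, -48, None, None, None]
[-45, 0, 56] [293. 261.] [53 53 51] 0.8390215039253235 0.859
[-45, 0, 72] [292. 254.] [55 56 55] 0.8279511332511902 0.848
[-48, 0, 41] [293. 267.] [54 54 51] 0.8521292209625244 0.871
[-48, 0, 90] [292. 244.] [56 58 59] 0.8127212524414062 0.837
```

Emit:
play_rows:
  targets:
    - [0, 0, 0.02, 0, 0, 0, -1]
    - [0, 0, 0.02, 0, 0, 0, -0.3]
    - [0, 0, 0.02, 0, 0, 0, 0.1]
    - [0, 0, 0.02, 0, 0, 0, 0.1]
    - [0, 0, 0.01, 0, 0, 0, 0.1]
    - [0, 0, 0, 0, 0, 0, 0.1]
    - [0, 0, -0.006, 0, 0, 0, 0.1]
    - [0, 0, -0.012, 0, 0, 0, 0.1]
    - [0, 0, -0.012, 0, 0, 0, 0.1]

```text
clock: 20.88
tcp_pos: [0.5578, -0.412, 0.0346]
ee_rot: [-0.0, 0.895, 0.446, -0.0]
contact_force: [0.2, 0.2, -0.5]
grip_width: 0.0502
gripper_force: 0.0
```

Run:
```python
from tw import *
for c in("side","scene"):
    f=imaging.grab_frame(c);W=T(cloud(f,.03,.2,(.40,.75,-.60,-.20)))
    k=W[(abs(W[:,1])<105)&(W[:,0]>-95)&(W[:,0]<0)]
    for z in range(170,30,-10):
        print(z,[ (int(np.median(q[:,0])) if len(q:=k[(abs(k[:,2]-z)<5)&(abs(k[:,1]-y)<4)]) else '.') for y in range(-96,100,8)])
s=robot.get_state();print(T(s["tcp_pos"]),s["contact_force"],s["grip_width"])
```

```text
170 ['.', -85, -85, -85, '.', -77, -49, -48, -47, -71, -71, -71, -71, -72, -72, -73, -77, -78, -76, '.', '.', -85, -85, -85, '.']
160 ['.', '.', -84, -79, -79, -77, -83, -85, -85, -78, -79, -79, -79, -79, -79, -79, -86, -86, -85, -78, -79, -80, -85, '.', '.']
150 ['.', '.', -84, -84, '.', -19, -70, -85, -86, '.', '.', '.', '.', '.', '.', -64, -85, -85, -86, '.', '.', -83, -85, '.', '.']
140 ['.', '.', '.', '.', '.', '.', -49, '.', '.', '.', '.', '.', '.', '.', '.', -54, '.', '.', '.', '.', '.', -74, '.', '.', '.']
130 ['.', '.', '.', '.', '.', '.', '.', '.', '.', '.', '.', '.', '.', '.', '.', -47, -65, '.', '.', '.', '.', '.', '.', '.', '.']
120 ['.', '.', '.', '.', '.', '.', '.', -65, -65, -64, '.', '.', '.', '.', '.', -56, -65, '.', '.', '.', '.', '.', '.', '.', '.']
110 ['.', '.', '.', '.', '.', '.', '.', -64, -65, -63, '.', '.', '.', '.', '.', -58, -64, '.', '.', '.', '.', '.', '.', '.', '.']
100 ['.', '.', '.', '.', '.', '.', '.', -63, -64, -63, '.', '.', '.', '.', '.', -57, -65, '.', '.', '.', '.', '.', '.', '.', '.']
90 ['.', '.', '.', '.', '.', '.', '.', -60, -65, -63, '.', '
[... 1912 characters left out ...]
'.', '.', '.', '.', '.', -31, -29, '.', '.', '.', '.', '.', '.', '.', '.']
70 ['.', '.', '.', '.', '.', '.', '.', '.', -29, -40, '.', -41, -40, -41, '.', -30, -30, '.', '.', '.', '.', '.', -2, '.', '.']
60 ['.', '.', '.', '.', '.', '.', '.', '.', '.', -34, '.', -38, -35, -38, '.', -32, -31, '.', '.', '.', '.', '.', '.', '.', '.']
50 ['.', '.', '.', '.', '.', '.', '.', '.', '.', '.', '.', -37, -34, -38, '.', '.', '.', '.', '.', '.', '.', '.', '.', '.', '.']
40 ['.', '.', '.', '.', '.', '.', '.', '.', '.', '.', '.', -37, -34, -38, -46, '.', '.', '.', '.', '.', '.', '.', '.', '.', '.']
[[-4.80824151e+01  3.38119020e-03  3.50212436e+01]] [ 0.88149015  0.06573146 -0.17423372] 0.050199827940635405
```

Emit:
play_rows:
  targets:
    - [0, 0, -0.015, 0, 0, 0, 0.1]
    - [0, 0, -0.03, 0, 0, 0, 0.1]
    - [0, 0, -0.043, 0, 0, 0, 0]
    - [0, 0, -0.043, 0, 0, 0, -0.3]
    - [0, 0, -0.043, 0, 0, 0, -0.6]
    - [0, 0, -0.043, 0, 0, 0, -1]
    - [0, 0, -0.043, 0, 0, 0, -1]
  grip_force: 40

```text
clock: 21.85
tcp_pos: [0.5575, -0.4118, 0.0137]
ee_rot: [-0.0, 0.895, 0.446, -0.0]
contact_force: [-2.5, 1.8, 2.1]
grip_width: 0.0183
gripper_force: 40.0
```

Emit:
play_rows:
  targets:
    - [-0.003, -0.004, 0, 0, 0, 0, -1]
    - [-0.006, -0.008, 0, 0, 0, 0, -1]
    - [-0.009, -0.012, 0, 0, 0, 0, -1]
    - [-0.012, -0.016, 0, 0, 0, 0, -1]
    - [-0.015, -0.02, 0, 0, 0, 0, -1]
    - [-0.018, -0.024, 0, 0, 0, 0, -1]
    - [-0.018, -0.024, 0, 0, 0, 0, -1]
    - [-0.018, -0.024, 0, 0, 0, 0, -1]

```text
clock: 22.85
tcp_pos: [0.5498, -0.422, 0.0137]
ee_rot: [-0.001, 0.895, 0.446, 0.001]
contact_force: [1.4, 6.6, 2.3]
grip_width: 0.0188
gripper_force: 40.0
```

```bash
cat > m.py <<'E'
from tw import *
np.set_printoptions(precision=1,suppress=True,linewidth=150)
s=robot.get_state();F=s["contact_force"];print("tcp",T(s["tcp_pos"]),"F",F,"along",F[:2]@ex,"grip",s["grip_width"]*1e3,s["gripper_force"])
for c in("scene","side","wrist"):
    f=imaging.grab_frame(c);o={}
    for n,z in dict(slide_knob=.056,slide_index=.02,mark=.02).items():
        for r in imaging.mark_of(f,n)[:1]: o[n]=T(w(f,r["pixel"],z=z))[0];print(c,n,round(r["conf"],2),np.round(r["pixel"],1),o[n])
    if "mark" in o and "slide_index" in o: print("   remaining",o["slide_index"][0]-o["mark"][0])
    W=T(cloud(f,.004,.08,(.45,.68,-.50,-.28)))
    k=W[(W[:,1]>36.5)&(W[:,1]<60)&(W[:,0]>-100)&(W[:,0]<-35)&(W[:,2]>6)&(W[:,2]<26)]
    if len(k):print("  clip",len(k),k.min(0),k.max(0))
    k=W[(abs(W[:,1])<24)&(W[:,0]>-95)&(W[:,0]<-20)&(W[:,2]>31)&(W[:,2]<37)]
    if len(k):print("  block",len(k),np.percentile(k[:,0],[2,98]))
    np.save(f"pics/{c}.npy",f["image"])
E
python3 m.py
```

```text
tcp [[-60.8   0.7  13.7]] F [1.4 6.6 2.3] along 6.085752155296062 grip 18.847292470543387 40.0005486770533
scene slide_knob 0.64 [292.8 256.9] [-54.4  -1.3  56. ]
scene slide_index 0.82 [315.9 273.1] [-58.3  34.1  20. ]
scene mark 0.44 [296.3 308. ] [15.6 13.3 20. ]
   remaining -73.98699742312657
  clip 50 [-70.3  36.7   6.1] [-58.1  48.1  17. ]
  block 288 [-69.7 -22.5]
side slide_knob 0.74 [325.3 256.9] [-59.7   2.1  56. ]
side slide_index 0.57 [310.4 265.3] [-59.7  29.3  20. ]
side mark 0.45 [307.8 270.8] [-72.   29.8  20. ]
   remaining 12.348978914890196
  clip 22 [-70.1  37.1   9.3] [-60.9  46.8  18.2]
  block 205 [-76.  -43.7]
wrist slide_knob 0.79 [320.5 293.2] [-59.3   0.3  56. ]
wrist slide_index 0.96 [269.  268.2] [-58.2  31.2  20. ]
wrist mark 0.63 [270.7 274.9] [-62.4  30.3  20. ]
   remaining 4.247134594027131
  clip 44 [-63.7  36.6   6.5] [-59.5  44.5  17.3]
  block 1956 [-53.3 -21.8]
```

```bash
cat > rect.py <<'E'
from tw import *
import sys
def rect(f,z,xs,ys):
    P=[[pix(f,np.r_[O+x/1e3*ex+y/1e3*ey,z]) for y in ys] for x in xs]
    return cv2.remap(f["image"],np.float32(P),None,cv2.INTER_LINEAR).mean(2)
if __name__=="__main__":
    for c in sys.argv[1:]:
        f=imaging.grab_frame(c);xs=np.arange(-40,-82,-1.);ys=np.arange(24,50,1.)
        g=rect(f,.019,xs,ys);print(c,"cols y 24..49")
        for x,r in zip(xs,g): print(int(x)," ".join(f"{int(v):3d}" for v in r))
E
python3 rect.py wrist side
```

```text
wrist cols y 24..49
-40 106  98  89  94 105 107 103  91  85  83  87 101 115 116 102  97  98  97  97  98  98  98  98  98  98  97
-41 105  98  90  93 106 106 105 109 107 106 103 114 120 113 102  97  97  97  98  97  98  98  97  98 100  98
-42 106  98  96  99 105 105 105 108 108 105 103 108 117 119 115 103  97  99  98  99  99 106  99  98  98  99
-43 108 104 105 107 106 105 104 106 106 104 102 106 118 120 120 116 106 101 106 110 107 116 111 105 102 110
-44 117 119 119 118 108  91  86  88  89  87  91 110 119 119 119 120 118 115 118 120 118 120 120 118 116 120
-45 132 133 132 131 124  97  85  87  87  85  88 101 115 120 120 120 120 120 120 121 120 120 121 121 121 121
-46 152 153 152 151 148 120 105 106 108 106 102 103 117 120 119 120 121 121 120 121 122 121 120 122 121 121
-47 151 152 152 152 146 120 105 109 107 106 105 110 120 120 120 117 120 120 121 121 120 121 120 120 121 122
-48 127 144 151 152 146 120 105 106 106 104 107 116 114 113 115 103 111 118 119 121 120 120 120 121 121 120
-49  74 111 145 151 145 119 103  91  86  84  91 105 102  99 102  98  99 105 116 119 121 120 120 120 121 119

[... 7310 characters left out ...]
  58  76 102 117 120 111 105 119 139 153 164 163 163
-76  56  58  60  61  62  58  55  51  46  45  44  45  50  59  75  95 106 112 106 103 107 118 131 141 148 159
-77  53  56  59  60  60  57  53  48  47  48  49  49  53  59  71  81  91  93  88  86  88  96 104 113 123 134
-78  50  53  55  57  58  57  53  49  50  50  51  52  54  57  63  70  76  75  71  67  67  75  82  89  96 107
-79  45  48  50  51  52  51  50  50  51  51  52  52  53  53  54  56  60  60  58  56  54  54  57  64  73  84
-80  36  39  41  43  45  45  44  45  47  49  51  51  51  52  51  51  50  48  49  50  52  53  51  50  50  58
-81  29  28  30  32  35  37  38  40  42  44  46  47  48  49  49  47  46  45  46  48  51  52  50  49  50  53
```

Emit:
play_rows:
  targets:
    - [-0.003, -0.004, 0, 0, 0, 0, -1]
    - [-0.0054, -0.0072, 0, 0, 0, 0, -1]
    - [-0.0054, -0.0072, 0, 0, 0, 0, -1]

```text
clock: 23.92
tcp_pos: [0.5474, -0.4252, 0.0137]
ee_rot: [-0.001, 0.895, 0.446, 0.002]
contact_force: [1.2, 7.0, 2.7]
grip_width: 0.0189
gripper_force: 40.0
```

```bash
cat > r2.py <<'E'
from rect import *
np.set_printoptions(precision=1,suppress=True,linewidth=150)
s=robot.get_state();F=s["contact_force"];print("tcp",T(s["tcp_pos"]),"along",F[:2]@ex,s["grip_width"])
f=imaging.grab_frame("wrist")
for n in("slide_index","mark"):
    for r in imaging.mark_of(f,n)[:2]: print(n,round(r["conf"],2),T(w(f,r["pixel"],z=.02))[0])
xs=np.arange(-50,-74,-.6);ys=np.arange(26,46,.8);g=rect(f,.0195,xs,ys);print("y  "," ".join(f"{v:3.0f}" for v in ys))
for x,r in zip(xs,g): print(f"{x:.1f}"," ".join(f"{int(v):3d}" for v in r))
E
python3 r2.py
```

```text
tcp [[-64.9   0.6  13.7]] along 6.290165121326644 0.018915020177858073
slide_index 0.67 [-61.   30.4  20. ]
mark 0.71 [-61.9  30.4  20. ]
y    26  27  28  28  29  30  31  32  32  33  34  35  36  36  37  38  39  40  40  41  42  43  44  44  45
-50.0 152 152 151 139 113 103  96  91  89  89  92  99  99  97  99  97  98  98  97 101 110 118 121 121 121
-50.6 154 154 152 141 114 105 105 104 103 103 100  98  97  97  98  98  98  99  97  99 102 110 119 122 121
-51.2 153 153 150 139 112 106 108 108 108 106 102  99  96  97  97  98  97  98  98  97 101 109 119 121 121
-51.8 153 152 148 137 111 105 108 108 107 107 102  99  97  96  97  98  97  98  97  98 103 113 120 121 120
-52.4 151 152 148 138 111 105 107 108 107 105 101  99  98  97  98  97  98  97  97 100 107 115 120 121 121
-53.0 147 152 147 136 109 104 106 108 107 104 101  99  97  98  97  97  97  98  96  98 101 107 115 121 120
-53.6 140 151 147 134 104  95  97  99  97  98  98  98  98  96  99  98  96  98  98  98  98 100 109 118 120
-54.2 135 148 146 133  93  77  76  76  78  82  98 104  98  96  97  97  97  97  98  98  97  98 100 111 120
-54.8 129 
[... 2681 characters left out ...]
  36  35  33  34  35  36  36  37  35  36  37  36  37  35  37  37
-70.4  53  53  52  45  34  30  31  31  34  36  35  35  34  34  37  36  36  37  37  36  38  37  36  36  37
-71.0  53  52  51  45  32  29  31  30  33  35  34  35  36  35  36  36  36  38  36  34  37  36  37  35  37
-71.6  53  51  51  44  31  30  31  31  32  35  34  35  35  34  36  35  35  36  35  34  36  35  37  35  36
-72.2  52  52  51  43  31  31  31  30  30  35  33  35  34  35  35  34  34  33  36  35  35  36  36  35  36
-72.8  51  53  51  43  32  32  32  30  29  32  32  35  36  36  32  35  34  34  35  36  34  36  35  35  37
-73.4  51  53  49  42  34  37  37  34  30  31  31  33  34  34  32  35  35  36  35  35  34  36  34  35  37
```

Emit:
play_rows:
  targets:
    - [-0.0012, -0.0016, 0, 0, 0, 0, -1]
    - [-0.0024, -0.0032, 0, 0, 0, 0, -1]
    - [-0.0024, -0.0032, 0, 0, 0, 0, -1]

```text
clock: 24.45
tcp_pos: [0.5464, -0.4265, 0.0137]
ee_rot: [-0.002, 0.895, 0.446, 0.002]
contact_force: [3.3, 8.5, 2.3]
grip_width: 0.0188
gripper_force: 40.0
```

```bash
sed -i 's/np.arange(-50,-74,-.6);ys=np.arange(26,46,.8)/np.arange(-55,-71.5,-.5);ys=np.arange(27,43,.8)/' r2.py; python3 r2.py
python3 - <<'E'
from rect import *
# unobstructed start pictures from the fixed cameras, rectified at z=19.5 mm; and now
for c in("scene","side"):
    f=dict(imaging.grab_frame(c))
    for tag,im in(("start",cv2.imread(f"pics/{c}.png")[:,:,::-1].copy()),("now",f["image"])):
        f["image"]=im;xs=np.arange(-40,-82,-1.5);ys=np.arange(24,50,1.5);g=rect(f,.0195,xs,ys);print(c,tag,"y"," ".join(f"{v:3.0f}" for v in ys))
        for x,r in zip(xs,g): print(f"{x:.1f}"," ".join(f"{int(v):3d}" for v in r))
E
```

```text
tcp [[-66.5   0.7  13.7]] along 8.762791052871597 0.01882951942019143
slide_index 0.88 [-63.2  30.5  20. ]
mark 0.77 [-61.7  34.   20. ]
mark 0.56 [34.8 20.2 20. ]
y    27  28  29  29  30  31  32  33  33  34  35  36  37  37  38  39  40  41  41  42
-55.0 150 145 132  99  91  91  91  90  93 112 120 101  95  96  97  97  98  97  97  98
-55.5 150 145 131 104 101 102 102 102 105 123 123  94  85  90  96  97  97  97  97  98
-56.0 148 144 130 106 105 107 106 107 111 125 114  78  67  77  89  94  96  96  97  98
-56.5 146 143 130 106 105 108 108 108 110 120  99  59  48  56  73  86  94  95  97  98
-57.0 146 142 129 106 106 109 109 109 108 109  81  48  39  44  54  69  87  96  98  98
-57.5 147 142 131 112 113 116 116 114 108  98  66  42  39  41  44  54  76  93  97  98
-58.0 146 142 134 122 125 128 128 122 109  91  55  40  41  40  40  45  64  87  97  98
-58.5 146 143 137 130 137 140 139 127 105  81  49  41  46  44  40  42  54  79  95  97
-59.0 148 144 139 133 141 144 143 126  91  65  44  46  54  51  43  42  46  66  90  95
-59.5 150 145 139 132 142 144 144 126  88  58  44  51  59  57  49  41  41  53 
[... 10359 characters left out ...]
68.5 127 173 242 244 222 169 101  47  37  31  43  90 144 159 154 155 156 156
-70.0 201 205 230 233 204 138  82  48  38  35  43  97 143 164 161 161 161 161
-71.5 190 191 204 198 162 108  66  48  40  39  48  96 122 140 154 162 161 159
-73.0 151 139 143 137 117  85  53  37  37  45  63  93 112 123 148 161 162 160
-74.5  87  86  90  88  76  58  45  37  39  63  93 107 109 116 149 162 162 162
-76.0  60  60  59  59  57  47  43  42  49  69 101 117 110 108 128 148 158 165
-77.5  50  56  59  57  52  47  47  49  54  66  81  91  84  84  94 106 119 138
-79.0  48  51  53  54  52  50  50  53  53  54  61  66  62  56  61  70  81 105
-80.5  35  37  41  45  44  45  48  51  52  51  50  50  50  52  53  51  50  63
```

Run:
```python
from rect import *
f=imaging.grab_frame("wrist")
def go(png,R,C,crop,k,z,tag):
    im=cv2.imread(png)[:,:,::-1];full=np.zeros((480,640,3),np.uint8);h,w_=im.shape[:2]
    full[crop[1]:crop[3],crop[0]:crop[2]]=cv2.resize(im,(crop[2]-crop[0],crop[3]-crop[1]),interpolation=cv2.INTER_AREA)
    g=dict(f);g["R"]=R;g["t"]=-R@C;g["image"]=full
    xs=np.arange(-38,-78,-1.);ys=np.arange(24,46,1.);q=rect(g,z,xs,ys);print(tag,"y"," ".join(f"{v:3.0f}" for v in ys))
    for x,r in zip(xs,q): print(f"{x:.0f}"," ".join(f"{int(v):3d}" for v in r))
R1=np.array([[.2976,-.9547,.0007],[-.9263,-.2885,.2423],[-.2311,-.0728,-.9702]])
go("pics/w1.png",R1,np.array([.5392,-.4272,.5537]),(120,40,520,340),2,.018,"w1")
go("pics/w2.png",np.array(f["R"]),np.array([.5773,-.2639,.4167]),(0,0,640,480),1.2,.018,"w2")
```

```text
w1 y  24  25  26  27  28  29  30  31  32  33  34  35  36  37  38  39  40  41  42  43  44  45
-38 166 155 138 124 116 113 108 100  95  91  94  98 104 110 114 115 117 118 120 124 127 128
-39 165 155 143 130 128 127 123 115 108  97  95 100 107 112 114 116 117 117 119 122 125 128
-40 164 156 145 140 140 140 136 128 114 104  99 103 110 113 117 117 117 117 119 121 124 127
-41 163 155 147 143 144 147 143 134 120 106 102 104 109 114 117 118 117 117 118 120 122 125
-42 161 155 144 140 143 147 149 136 121 109 104 105 109 114 116 117 116 117 117 118 121 123
-43 161 153 142 134 140 147 144 139 121 108 104 106 111 114 116 116 117 117 117 118 120 124
-44 160 151 138 132 130 135 138 128 115 105 101 104 109 113 115 117 117 118 118 118 121 124
-45 160 150 136 124 120 122 122 113 109 101  97 102 107 112 116 117 117 117 118 118 121 125
-46 162 151 136 119 118 118 118 116 109 101  99  99 106 112 115 117 116 117 116 118 121 125
-47 163 153 139 130 127 130 133 127 116 108 101 101 104 110 114 117 118 118 119 120 123 126
-48 164 156 144 134 137 145 144 139 126 111 103 100 103 108 114 117 119 119 121 123 125
[... 5745 characters left out ...]
 135 136 131 118  98  87  91  99 106 113 119 122 125 131
-71 110  99  94  97 104 114 125 127 128 128 122 110  94  86  92 101 108 116 120 123 125 132
-72 111  99  93  96 103 112 121 121 121 120 115 104  91  85  91  99 107 114 120 122 125 132
-73 111  99  92  95 102 110 119 120 121 121 116 106  91  85  90  98 106 113 119 122 125 132
-74 111  98  92  95 101 110 119 125 127 127 121 109  92  85  91  99 106 113 119 122 125 133
-75 110  97  92  95 101 111 123 131 133 130 121 106  90  84  90  99 106 113 119 123 128 138
-76 111  99  92  95 101 111 123 132 131 124 111  96  83  81  90 100 107 114 120 125 134 148
-77 111 100  92  95 102 113 124 132 129 120 106  92  82  81  90 100 107 113 121 130 144 160
```

Emit:
play_rows:
  targets:
    - [-0.0012, -0.0016, 0, 0, 0, 0, -1]
    - [-0.0024, -0.0032, 0, 0, 0, 0, -1]
    - [-0.0024, -0.0032, 0, 0, 0, 0, -1]

```text
clock: 25.12
tcp_pos: [0.5453, -0.4279, 0.0137]
ee_rot: [-0.002, 0.895, 0.446, 0.002]
contact_force: [1.9, 7.8, 3.4]
grip_width: 0.0192
gripper_force: 40.0
```

```bash
cat > d.py <<'E'
from rect import *
np.set_printoptions(precision=2,suppress=True,linewidth=150)
def prof(f,im,ys,xs,z=.02):
    g=dict(f);g["image"]=np.ascontiguousarray(im);return rect(g,z,xs,ys)
s=robot.get_state();print("tcp",T(s["tcp_pos"]),"along",s["contact_force"][:2]@ex)
# slide displacement: best shift of the plate patch (start -> now) in the fixed cameras
for c,ys in(("side",np.arange(27,32,.5)),("scene",np.arange(27,33,.5))):
    f=imaging.grab_frame(c);A=prof(f,cv2.imread(f"pics/{c}.png")[:,:,::-1],ys,np.arange(-39.5,-52,-.25))
    best=[]
    for d in np.arange(12,26,.25):
        B=prof(f,f["image"],ys,np.arange(-39.5,-52,-.25)-d);best.append((np.corrcoef(A.ravel(),B.ravel())[0,1],d))
    print(c,sorted(best)[-4:])
f=imaging.grab_frame("wrist");xs=np.arange(-58,-70,-.5);ys=np.arange(29,38,.6)
g=rect(f,.02,xs,ys);print("y"," ".join(f"{v:3.0f}" for v in ys))
for x,r in zip(xs,g): print(f"{x:.1f}"," ".join(f"{int(v):3d}" for v in r))
E
python3 d.py
```

```text
tcp [[-68.32   0.64  13.72]] along 7.352774383557241
side [(np.float64(0.5482835028686508), np.float64(20.5)), (np.float64(0.5528511708769484), np.float64(21.25)), (np.float64(0.5581449834619236), np.float64(20.75)), (np.float64(0.5594951928602292), np.float64(21.0))]
scene [(np.float64(0.7850811227891543), np.float64(20.75)), (np.float64(0.7927208934613327), np.float64(20.0)), (np.float64(0.79356186195157), np.float64(20.5)), (np.float64(0.7963032008178995), np.float64(20.25))]
y  29  30  30  31  31  32  33  33  34  34  35  36  36  37  37
-58.0 114 104 105 106 106 105 104 103  98  79  55  43  42  43  41
-58.5 114 106 105 102  99  98  95  92  84  65  49  45  48  49  45
-59.0 117 110 109 105 101  99  93  83  71  54  46  48  54  55  51
-59.5 123 120 120 117 114 111 102  86  68  51  46  51  58  59  56
-60.0 131 133 137 135 135 133 122 101  76  54  49  54  61  61  58
-60.5 134 137 142 143 143 140 129 109  81  58  52  58  63  62  57
-61.0 135 138 143 144 144 140 126 105  81  60  53  58  62  61  56
-61.5 135 138 143 144 144 140 123  96  75  60  56  59  61  59  54
-62.0 135 137 143 144 145 
[... 329 characters left out ...]
 150 125  83  63  61  60  55  52  50  49
-65.0 123 115 117 125 129 126 106  77  63  61  57  52  50  49  49
-65.5 110  88  83  88  89  88  80  66  62  60  54  50  49  49  48
-66.0 110  92  89  92  92  90  81  67  61  58  52  48  50  48  48
-66.5 117 111 115 119 118 115 101  74  60  55  50  47  48  48  47
-67.0 123 127 136 141 142 139 120  80  57  51  48  46  46  47  45
-67.5 115 115 121 128 129 128 111  74  52  50  47  44  42  43  43
-68.0  94  79  81  85  88  87  77  54  43  44  40  40  39  38  41
-68.5  79  54  53  56  56  57  51  43  39  40  39  39  36  38  39
-69.0  70  41  39  40  39  41  39  38  37  37  38  38  36  38  38
-69.5  67  37  36  37  36  37  39  38  35  36  35  37  39  38  37
```

Emit:
play_rows:
  targets:
    - [-0.0004, -0.0005, 0, 0, 0, 0, -1]
    - [-0.0004, -0.0005, 0, 0, 0, 0, -1]
    - [-0.0004, -0.0005, 0, 0, 0, 0, -1]
    - [-0.0004, -0.0005, 0, 0, 0, 0, -1]

```text
clock: 25.78
tcp_pos: [0.5452, -0.4281, 0.0137]
ee_rot: [-0.002, 0.895, 0.446, 0.002]
contact_force: [3.4, 10.0, 2.6]
grip_width: 0.019
gripper_force: 40.0
```

```bash
python3 d.py | head -3
python3 - <<'E'
from tw import *
for c in("scene","side"):
    f=imaging.grab_frame(c);W=cloud(f,.10,.15,(.50,.58,-.34,-.28));print(c,"driver",len(W),W.mean(0).round(3),W[:,2].max())
    for n,z in dict(spool=.015,mark=.0165,slide_index=.02).items(): print(n,[(round(r["conf"],2),T(w(f,r["pixel"],z=z))[0].round(1)) for r in imaging.mark_of(f,n)[:1]])
E
```

```text
tcp [[-68.49   0.64  13.74]] along 10.024610421472772
side [(np.float64(0.5861479207469602), np.float64(20.5)), (np.float64(0.5865736566595371), np.float64(21.25)), (np.float64(0.5931830622541766), np.float64(21.0)), (np.float64(0.5932957476319597), np.float64(20.75))]
scene [(np.float64(0.7065680387151813), np.float64(21.0)), (np.float64(0.7092731428687783), np.float64(20.25)), (np.float64(0.7142136162005828), np.float64(20.75)), (np.float64(0.715461263179438), np.float64(20.5))]
scene driver 151 [ 0.538 -0.316  0.116] 0.12933353857589758
spool [(0.85, array([-44. , -81.4,  15. ]))]
mark [(0.39, array([-69.2,  32.3,  16.5]))]
slide_index [(0.8, array([-66. ,  29.8,  20. ]))]<stdin>:3: RuntimeWarning: Mean of empty slice.
  ret = um.true_divide(
Traceback (most recent call last):
ValueError: zero-size array to reduction operation maximum which has no identity
```

```bash
python3 -c "
from workcell import workorder
print(workorder.job_done())"
```

```text
the job is handed in; nothing more can be done
None
```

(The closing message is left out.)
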